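Weigh a sample jar under the draught cover

TASK

Get the weighing ready: lift the clear draught cover off the balance and stand it on the round cork mat, then set the small jar gently, upright, in the middle of the balance pan, and put the cover back over it so that it sits fully down on the balance. Do not drop the cover or the jar, do not knock or press hard on the pan, keep the jar upright, and leave the other two jars where they are.

Things in the scene. Friction and masses are not known exactly. Their poses are not given: they have to be found in the camera images.
- balance: Low white laboratory balance, a box 240 (x) x 170 (y) x 60 mm high, fixed to the bench; its place and yaw vary. Origin: centre of its underside on the bench; z up. The display is at the -x end of its top; the pan lies 35 mm along its +x.
- seat (a point): Point on the pan's axis on the balance's flat top, 60 mm above the bench: where the centre of the cover's rim belongs. Round it rises a grey fixed locating disc, 8 mm high, a cone 126 mm across at the foot and 110 mm at the top, which centres the cover as it comes down; the rim rests on the housing round the disc.
- pan: Round steel weighing pan, 100 mm in diameter, 4 mm thick. Origin: centre of its upper face, 78 mm above the bench when empty; z up. It is on a spring and gives up to 5 mm downwards (1.5 N per mm), then meets a hard stop.
- cover: Loose draught cover, 0.2 to 0.4 kg: upturned clear plastic pot, open below, outside 144 mm across, wall 4 mm, 90 mm high (85 inside), with a flat grey top plate. Origin: centre of the rim plane (underside); z up. It starts on the balance over the empty pan; lift it 20 mm to clear pan and disc, and hold it 80 mm above its seat to pass over the jar on the pan.
- knob (a point): Middle of the cover's upright black knob, a cylinder 30 mm across and 32 mm tall in the centre of the top plate (90 to 122 mm above the rim). This point is 106 mm above the rim.
- mat: Round cork mat, 190 mm in diameter, 4 mm thick, fixed flat on the bench to the robot's left (+y). Origin: centre of its underside.
- jar: The small jar: straight-sided amber glass cylinder 44 mm in diameter and 60 mm high, the uppermost 16 mm a white cap of the same diameter; 0.07 to 0.16 kg, closed, loose. Origin: centre of its underside; z up. It stands upright in one of three places at the robot's right (-y), the other two jars in the others, about 0.15 m apart.
- tall_jar: A bystander: jar like the small one, as thick (44 mm) but taller, 80 mm high. Origin: centre of its underside. Leave it alone.
- wide_jar: A bystander: jar like the small one, as high (60 mm) but thicker, 70 mm in diameter. Origin: centre of its underside. Leave it alone.
There are look-alikes about, which are no part of the job. Leave any blue look-alike of the jar alone. What is shaped like the cover but green is not meant.

How it is judged:
By the outcome, as a careful person would: the job done as asked, in the order asked, and still so for the second after the job is handed in, with the robot touching nothing.
It also fails if it takes over 72 s, if anything falls off the work surface, if the arm or the gripper's body presses on something with over 40 N, if the wrist force passes 120 N, or if a joint passes its speed limit or range.

ROBOT

A 6-joint arm with a two-finger parallel gripper is mounted at the origin on the work surface. World frame = base frame: x ahead of the robot, y to its left, z up, the work surface at z = 0. Lengths are in m, angles in rad, forces in N, time in s.
With the tool pointing down it reaches from about 0.4 to 0.825 m from the base axis. Payload 7 kg.
Tool frame: the origin (TCP) lies midway between the tips of the shut fingers; the grasp point (between the pads) lies 19 mm behind it; z points along the fingers, y is the direction in which the jaws open and shut (so a half turn about z gives the same grasp; the last joint's range is limited). The gripper opens to 88 mm and grips with 3 to 60 N. Pads are 19 mm wide; open, the fingers measure 130 mm over their backs; the gripper's body (78 mm by 193 mm) begins 47 mm behind the grasp point.
Start: joints at [-0.854, 0.359, 0.012, 0, -1.224, -0.288], TCP at [0.281, -0.614, 0.227] pointing down, gripper open.
Joint ranges: [-3.07, 3.07], [-1.43, 2.12], [-1.02, 1.25], [-3.03, 1.67], [-3.05, -0], [-3.03, 3.03]. Speed limits (rad/s): [2.39, 2.39, 3.01, 3.14, 3.14, 3.14].

INTERFACE

Orientations are given as a unit quaternion [w, x, y, z].
In Python, from rig import arm gives the robot as it stands.
- The arm moves only by the tool jog_arm, never from a script. Its argument "commands" is a list of rows, each an object of numbers: "dx", "dy", "dz": the shift along the tool's x, y, z as a fraction of full scale; "rx", "ry", "rz": the turn, a rotation vector about the tool's x, y, z as a fraction of full scale; "claw": the finger opening in mm, from 0 to 87.6. A call has 1 to 20 rows; each row is the pose to reach, as a shift and turn from the pose commanded when the call began, along the tool's axes at that moment; what a row does not reach only later rows make up. Full scale, the value 1, is 30 cm for a shift and 90 degrees for a turn. A row lasts 1/12 s, in which the tool goes at most 41.7 mm and 7.16 degrees, less where a joint would pass 70% of its speed; a pose out of reach is approached as far as the arm can. A call with a number of a shift or a turn outside -1 to 1 is refused whole. A call with a gripper value outside its range is refused whole. The fingers move at their own pace and stop on an object; the grip force is fixed at half the most. Time passes only in rows, so rows that repeat a pose let the fingers close. It gives the time, the measured TCP pose, the force and the opening at its end, in the units of the state.
- arm.read_state(): the state, without advancing time (a new reading comes with each control period).
- arm.camera(name): name is "side" or "top" or "wrist"; returns the picture (384x512x3 uint8, red, green, blue); there is no depth.
- arm.get_calibration(name): a dict with "camera_matrix" (3x3 intrinsics, pixels), "R" (3x3) and "t" (3): a world point X has camera coordinates R X + t; the wrist camera has in their place "T_tool_cam" (4x4, takes a point from camera to tool coordinates, whose origin is the TCP and whose axes are the flange's). Camera axes: x right, y down, z forward; pixel columns grow to the right and rows downward; lengths in m; the calibration is good to about 2 mm. A picture is of the moment at which its call begins: read the wrist's pose just before it. get_calibration takes no time and is no camera call.
- arm.finish_job(): hands the job in, once; it reports no verdict.
The state is a dict: "clock": time; "q": joint angles; "joint_vel": joint speeds; "tau": joint torques, N m; "position": TCP position; "orientation": TCP orientation; "force": force on the tool from outside, world axes, zero at the start; "wrist_torque": the same for the moment, N m; "finger_gap": finger opening in m.
Only numpy, scipy, OpenCV 4.12 (cv2) and the standard library are available. Lean on these libraries where they do the work, as an engineer would, in place of code of your own. Each camera call takes 0.05 s, during which the arm holds its last target.

## Working session

There is one attempt and no reset: what is moved stays moved. The work goes in short steps, Python scripts to look and compute and a tool call to move; the robot and the scene stay as the last step left them, time stands still between calls to the robot, and variables do not carry over. Pictures are saved under pics/ and viewed, and the job is handed in when it is done.

Besides the shell and the picture viewer there is one more tool, called after ">>>" as name(argument=value, ...) on one line, values as JSON. jog_arm: Moves the arm, as the interface text tells. Shift numbers are shares of 30 cm and turn numbers shares of 90 degrees, none past 1 either way. Its arguments: {"type":"object","properties":{"commands":{"type":"array"}},"required":["commands"]}

```bash
mkdir -p pics; ls
python3 - <<'E'
from rig import arm
import cv2
s=arm.read_state();print(s)
for n in("side","top","wrist"):
    im=arm.camera(n);cv2.imwrite(f"pics/a_{n}.png",im[:,:,::-1])
    print(n,arm.get_calibration(n))
E
```

```text
pics
{'clock': 0.0, 'q': array([-8.53885045e-01,  3.59415014e-01,  1.10484722e-02, -3.51555458e-04,
       -1.22408084e+00, -2.88120979e-01]), 'joint_vel': array([-0.00116116,  0.00017609,  0.00079557, -0.00023479, -0.00129526,
        0.0002857 ]), 'tau': array([ 2.41201858e-03, -5.82713914e+01,  2.93052810e+01,  6.99740499e+00,
        6.75927935e-03, -1.61017288e-04]), 'position': array([ 0.28043082, -0.61345233,  0.22559971]), 'orientation': array([-2.52764617e-04, -2.12697894e-01,  9.77117648e-01,  8.03070849e-04]), 'force': array([0.38152518, 0.67574819, 0.05480585]), 'wrist_torque': array([-0.02554468, -0.01071842, -0.01061595]), 'finger_gap': 0.08761509883232779}
side {'camera_matrix': array([[413.52403583,   0.        , 259.87337581],
       [  0.        , 413.52403583, 197.68346994],
       [  0.        ,   0.        ,   1.        ]]), 'R': array([[-0.79017155, -0.61287344, -0.00388142],
       [-0.47556307,  0.61710899, -0.62691009],
       [ 0.3866118 , -0.49352066, -0.77908194]]), 't': array([0.34834883, 0.33349121, 0.95283073])}
top {'camera_matrix': array([[431.8189323
[... 174 characters left out ...]
  0.0050386 ],
       [-0.99577703, -0.00334061, -0.09174394],
       [ 0.09175922, -0.00475213, -0.99576988]]), 't': array([-0.04024822,  0.48546891,  1.33474193])}
wrist {'camera_matrix': array([[327.15356754,   0.        , 252.81775349],
       [  0.        , 327.15356754, 192.18295633],
       [  0.        ,   0.        ,   1.        ]]), 'T_tool_cam': array([[-8.95851484e-04, -9.67730724e-01, -2.51985005e-01,
         6.66332530e-02],
       [ 9.99999397e-01, -7.06809815e-04, -8.40722129e-04,
         5.48094421e-04],
       [ 6.35487160e-04, -2.51985607e-01,  9.67730774e-01,
        -1.58192707e-01],
       [ 0.00000000e+00,  0.00000000e+00,  0.00000000e+00,
         1.00000000e+00]])}
```

View pics/a_side.png

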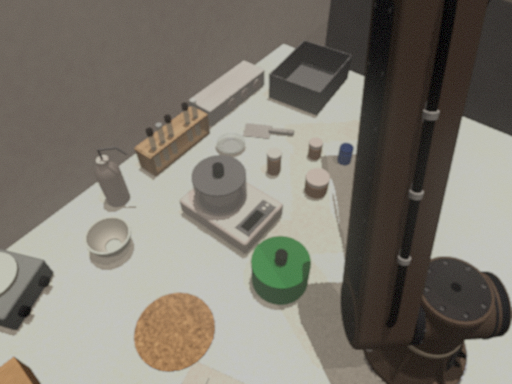

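View pics/a_top.png

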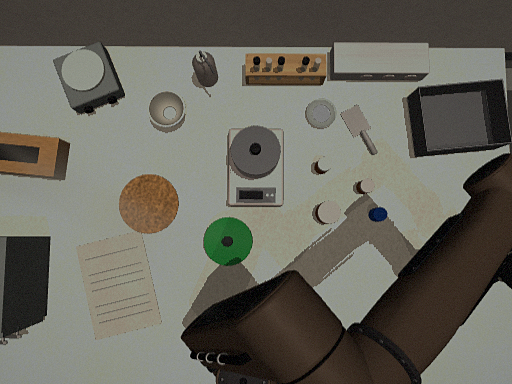

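View pics/a_wrist.png

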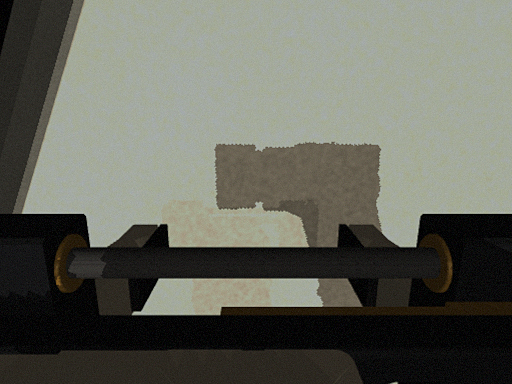

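Side view: the cover's knob is at about (218,170), the tall jar at (273,160), the small jar at (315,148), the wide jar at (317,182), the blue look-alike at (345,153) and the mat at (175,330). Top view: the knob is at (256,149), the tall jar at (321,165), the small jar at (366,186), the wide jar at (327,212) and the mat at (149,204). Next I'll measure these in both views.

```bash
cat > h.py <<'E'
import numpy as np, cv2
from rig import arm
from scipy.spatial.transform import Rotation as Ro
def Rq(q): return Ro.from_quat([q[1],q[2],q[3],q[0]]).as_matrix()
def cam(n,st=None):
    c=arm.get_calibration(n);K=c["camera_matrix"]
    if "R" in c: return K,c["R"],c["t"]
    T=np.eye(4);T[:3,:3]=Rq(st["orientation"]);T[:3,3]=st["position"]
    M=np.linalg.inv(T@c["T_tool_cam"]);return K,M[:3,:3],M[:3,3]
def ray(c,p):
    K,R,t=c;d=R.T@np.linalg.solve(K,[p[0],p[1],1.]);return -R.T@t,d
def onz(c,p,z):
    o,d=ray(c,p);return o+d*(z-o[2])/d[2]
def proj(c,X):
    K,R,t=c;u=K@(R@np.array(X,float)+t);return u[:2]/u[2]
def tri(c1,p1,c2,p2):
    A=[];b=[]
    for c,p in((c1,p1),(c2,p2)):
        o,d=ray(c,p);d=d/np.linalg.norm(d);P=np.eye(3)-np.outer(d,d);A.append(P);b.append(P@o)
    return np.linalg.lstsq(np.vstack(A),np.hstack(b),rcond=None)[0]
E
python3 - <<'E'
from h import *
t=cv2.imread("pics/a_top.png");s=cv2.imread("pics/a_side.png")
def comps(im,m,roi,mn=8):
    x0,y0,x1,y1=roi;k=np.zeros(m.shape,np.uint8);k[y0:y1,x0:x1]=m[y0:y1,x0:x1]
    n,l,st,ce=cv2.connectedComponentsWithStats(k)
    for i in range(1,n):
        if st[i,4]>=mn:print("  ",st[i],ce[i].round(1))
hsv=lambda i:cv2.cvtColor(i,cv2.COLOR_BGR2HSV)
# mat: orange-brown
for n,im,r in(("top",t,(110,160,190,245)),("side",s,(120,280,225,380))):
    h=hsv(im);m=((h[...,0]<22)&(h[...,1]>110)).astype(np.uint8);print(n,"mat");comps(im,m,r,200)
for n,im,r in(("top",t,(240,135,272,165)),("side",s,(205,155,232,180))):
    g=im.max(2);m=(g<50).astype(np.uint8);print(n,"knob");comps(im,m,r)
cv2.imwrite("pics/b1.png",cv2.resize(t[110:240,215:395],None,fx=4.4,fy=4.4,interpolation=cv2.INTER_NEAREST))
cv2.imwrite("pics/b2.png",cv2.resize(s[120:260,170:360],None,fx=4.2,fy=4.2,interpolation=cv2.INTER_NEAREST))
E
```

```text
top mat
   [ 119  175   60   58 2447] [150.1 202.1]
side mat
   [ 135  297   78   74 3944] [171.9 336.2]
top knob
   [249 143  12  12 113] [254.8 148.8]
side knob
```

View pics/b1.png

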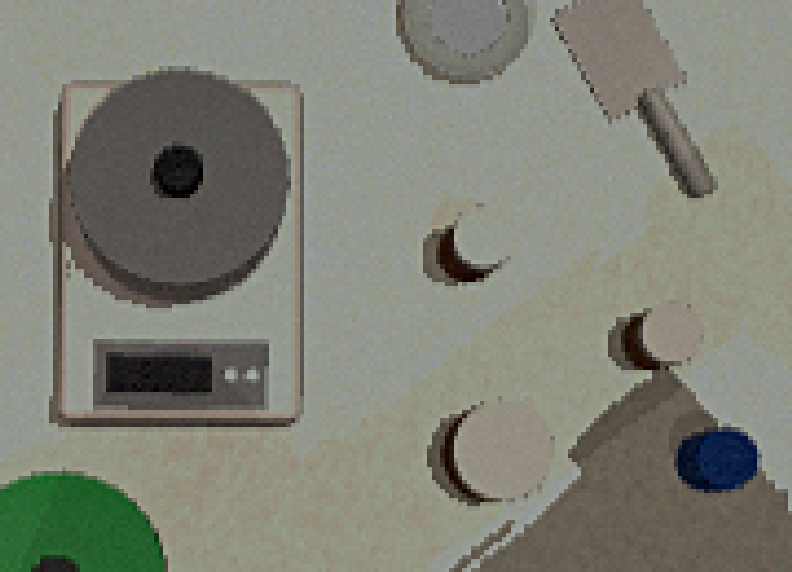

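View pics/b2.png

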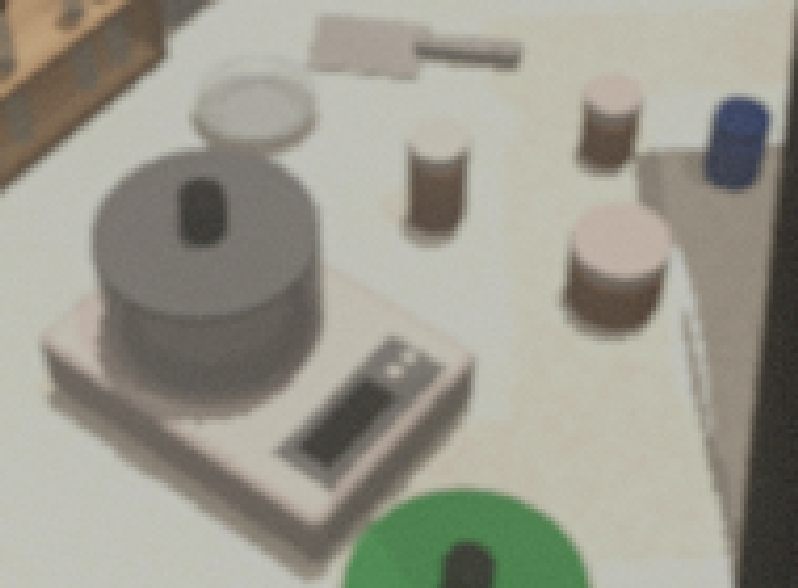

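Run:
```python
from h import *
T=cam("top");S=cam("side")
tp=lambda x,y:(215+(x-1.7)/4.4,110+(y-1.7)/4.4)
sp=lambda x,y:(170+(x-1.6)/4.2,120+(y-1.6)/4.2)
print("knob",onz(T,tp(178,172),.182).round(4),"side top-ctr",onz(S,sp(202,191),.182).round(4))
print("plate",onz(T,tp(179,179),.150).round(4))
print("jar",onz(T,tp(672,333),.06).round(4),onz(S,sp(612,94),.06).round(4), "tri",tri(T,tp(672,333),S,sp(612,94)))
print("tall",onz(T,tp(490,232),.08).round(4),onz(S,sp(438,138),.08).round(4))
print("wide",onz(T,tp(502,449),.06).round(4),onz(S,sp(620,240),.06).round(4))
print("blue",onz(T,tp(725,458),.06).round(4))
for p in[(64,83),(302,83),(300,415),(62,415)]:print("corner",onz(T,tp(*p),.06).round(4))
for n,c in(("top",T),("side",S)):
    im=cv2.imread(f"pics/a_{n}.png");h=cv2.cvtColor(im,cv2.COLOR_BGR2HSV)
    m=((h[...,0]<25)&(h[...,1]>90)).astype(np.uint8)
    x0,y0,x1,y1=(110,160,190,245) if n=="top" else (120,280,225,380)
    k=np.zeros_like(m);k[y0:y1,x0:x1]=m[y0:y1,x0:x1]
    k=cv2.morphologyEx(k,cv2.MORPH_CLOSE,np.ones((5,5)))
    cs=max(cv2.findContours(k,0,1)[0],key=cv2.contourArea);e=cv2.fitEllipse(cv2.convexHull(cs));print(n,e,onz(c,e[0],.004).round(4))
```

```text
knob [ 0.5975 -0.0279  0.182 ] side top-ctr [ 0.5988 -0.029   0.182 ]
plate [ 0.5992 -0.0285  0.15  ]
jar [ 0.5093 -0.372   0.06  ] [ 0.5081 -0.3681  0.06  ] tri [ 0.51023274 -0.37309552  0.05497059]
tall [ 0.5766 -0.2427  0.08  ] [ 0.5712 -0.2365  0.08  ]
wide [ 0.4281 -0.2525  0.06  ] [ 0.4248 -0.2499  0.06  ]
blue [ 0.4223 -0.407   0.06  ]
corner [0.6849 0.053  0.06  ]
corner [ 0.6856 -0.1146  0.06  ]
corner [ 0.4512 -0.1127  0.06  ]
corner [0.4507 0.0522 0.06  ]
top ((148.3191680908203, 203.37672424316406), (58.33256530761719, 59.688716888427734), 53.60293960571289) [0.4554 0.311  0.004 ]
side ((173.97933959960938, 331.8619689941406), (72.57992553710938, 82.90325164794922), 50.758018493652344) [0.4486 0.3175 0.004 ]
```

```bash
cat > go.py <<'E'
import sys
from h import *
s=arm.read_state();R=Rq(s["orientation"]);tgt=np.array(list(map(float,sys.argv[1:4])))
d=R.T@(tgt-s["position"]);print("clock",s["clock"],"pos",s["position"].round(4),"gap",round(s["finger_gap"],4),"F",s["force"].round(2))
print("frac dx,dy,dz",(d/.3).round(4),"rows>=",np.linalg.norm(d)/.0417)
z=R[:,2];print("tilt",z.round(4),"yaw of y",np.degrees(np.arctan2(R[1,1],R[0,1])))
E
python3 go.py 0.598 -0.0285 0.30
```

```text
clock 0.15 pos [ 0.2805 -0.6136  0.2259] gap 0.0875 F [0.53 0.48 0.27]
frac dx,dy,dz [-1.7733  1.3341 -0.2457] rows>= 16.062176988139072
tilt [-6.0e-04  1.1e-03 -1.0e+00] yaw of y 114.562525791421
```

>>> jog_arm(commands=[{"dx": -0.05,"dy": 0.04,"dz": -0.12},{"dx": -0.15,"dy": 0.11,"dz": -0.2},{"dx": -0.26,"dy": 0.2,"dz": -0.25},{"dx": -0.37,"dy": 0.28,"dz": -0.25},{"dx": -0.48,"dy": 0.36,"dz": -0.25},{"dx": -0.59,"dy": 0.44,"dz": -0.25},{"dx": -0.7,"dy": 0.52,"dz": -0.25},{"dx": -0.81,"dy": 0.6,"dz": -0.25},{"dx": -0.89,"dy": 0.67,"dz": -0.25},{"dx": -0.89,"dy": 0.67,"dz": -0.25}])

```text
invalid input at $.commands[0]: expected keys dx, dy, dz, rx, ry, rz, claw
```

>>> jog_arm(commands=[{"dx": -0.08,"dy": 0.06},{"dx": -0.19,"dy": 0.14},{"dx": -0.3,"dy": 0.22},{"dx": -0.41,"dy": 0.3},{"dx": -0.52,"dy": 0.38},{"dx": -0.63,"dy": 0.47},{"dx": -0.74,"dy": 0.55},{"dx": -0.82,"dy": 0.61},{"dx": -0.88,"dy": 0.66},{"dx": -0.88,"dy": 0.66},{"dx": -0.88,"dy": 0.66}])

```text
invalid input at $.commands[0]: expected keys dx, dy, dz, rx, ry, rz, claw
```

```bash
python3 go.py 0.598 -0.0285 0.30
python3 - <<'E'
from h import *
s=arm.read_state();im=arm.camera("wrist");cv2.imwrite("pics/c_w.png",im[:,:,::-1])
C=cam("wrist",s);print(proj(C,[.598,-.0285,.182]),proj(C,[.603,-.030,.06]), s["joint_vel"].round(3))
np.savez("c.npz",K=C[0],R=C[1],t=C[2])
E
```

```text
clock 0.15 pos [ 0.2805 -0.6136  0.2259] gap 0.0875 F [0.53 0.48 0.27]
frac dx,dy,dz [-1.7733  1.3341 -0.2457] rows>= 16.062176988139072
tilt [-6.0e-04  1.1e-03 -1.0e+00] yaw of y 114.562525791421
[630.70002772 690.75660826] [531.59299693 544.32747925] [ 0.    -0.002  0.002  0.001  0.001  0.   ]
```

View pics/c_w.png

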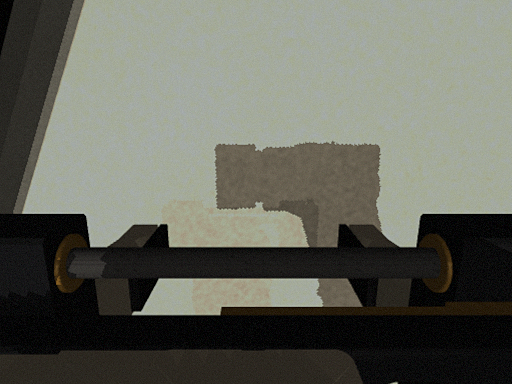

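Every row needs all seven keys. The picture still shows bare bench, because the arm did not move.

>>> jog_arm(commands=[{"dx": -0.05,"dy": 0.04,"dz": -0.12,"rx": 0,"ry": 0,"rz": 0,"claw": 87},{"dx": -0.15,"dy": 0.11,"dz": -0.2,"rx": 0,"ry": 0,"rz": 0,"claw": 87},{"dx": -0.26,"dy": 0.2,"dz": -0.25,"rx": 0,"ry": 0,"rz": 0,"claw": 87},{"dx": -0.37,"dy": 0.28,"dz": -0.25,"rx": 0,"ry": 0,"rz": 0,"claw": 87},{"dx": -0.48,"dy": 0.36,"dz": -0.25,"rx": 0,"ry": 0,"rz": 0,"claw": 87},{"dx": -0.59,"dy": 0.44,"dz": -0.25,"rx": 0,"ry": 0,"rz": 0,"claw": 87},{"dx": -0.7,"dy": 0.52,"dz": -0.25,"rx": 0,"ry": 0,"rz": 0,"claw": 87},{"dx": -0.81,"dy": 0.61,"dz": -0.25,"rx": 0,"ry": 0,"rz": 0,"claw": 87},{"dx": -0.89,"dy": 0.67,"dz": -0.25,"rx": 0,"ry": 0,"rz": 0,"claw": 87}])

```text
clock: 0.95
position: [0.4405, -0.3175, 0.3017]
orientation: [0.0, -0.213, 0.977, 0.0]
force: [1.2, -0.5, -0.8]
finger_gap: 0.0867
```

>>> jog_arm(commands=[{"dx": -0.08,"dy": 0.06,"dz": 0,"rx": 0,"ry": 0,"rz": 0,"claw": 87},{"dx": -0.19,"dy": 0.14,"dz": 0,"rx": 0,"ry": 0,"rz": 0,"claw": 87},{"dx": -0.3,"dy": 0.22,"dz": 0,"rx": 0,"ry": 0,"rz": 0,"claw": 87},{"dx": -0.41,"dy": 0.3,"dz": 0,"rx": 0,"ry": 0,"rz": 0,"claw": 87},{"dx": -0.52,"dy": 0.38,"dz": 0,"rx": 0,"ry": 0,"rz": 0,"claw": 87},{"dx": -0.63,"dy": 0.47,"dz": 0,"rx": 0,"ry": 0,"rz": 0,"claw": 87},{"dx": -0.74,"dy": 0.55,"dz": 0,"rx": 0,"ry": 0,"rz": 0,"claw": 87},{"dx": -0.82,"dy": 0.61,"dz": 0,"rx": 0,"ry": 0,"rz": 0,"claw": 87},{"dx": -0.88,"dy": 0.66,"dz": 0,"rx": 0,"ry": 0,"rz": 0,"claw": 87},{"dx": -0.88,"dy": 0.66,"dz": 0,"rx": 0,"ry": 0,"rz": 0,"claw": 87},{"dx": -0.88,"dy": 0.66,"dz": 0,"rx": 0,"ry": 0,"rz": 0,"claw": 87}])

```text
clock: 1.87
position: [0.5979, -0.0289, 0.3008]
orientation: [-0.001, -0.214, 0.977, 0.0]
force: [-0.4, -0.4, -0.8]
finger_gap: 0.0871
```

```bash
python3 go.py 0.598 -0.0285 0.30
python3 - <<'E'
from h import *
s=arm.read_state();im=arm.camera("wrist");cv2.imwrite("pics/c_w2.png",im[:,:,::-1])
C=cam("wrist",s);print(proj(C,[.598,-.0285,.182]),proj(C,[.603,-.030,.06]), s["joint_vel"].round(3))
np.savez("c.npz",K=C[0],R=C[1],t=C[2])
E
```

```text
clock 1.8667 pos [ 0.5979 -0.0289  0.3008] gap 0.0871 F [-0.38 -0.41 -0.79]
frac dx,dy,dz [-0.001   0.0011  0.0028] rows>= 0.02268650906532518
tilt [-1.3e-03 -2.0e-04 -1.0e+00] yaw of y 114.68921049682486
[252.80605578 186.57066025] [250.04828852 166.5256139 ] [-0.032 -0.021 -0.013  0.003 -0.003  0.01 ]
```

View pics/c_w2.png

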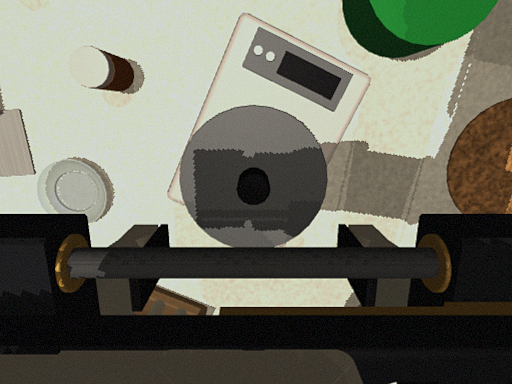

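The wrist view shows the knob at (253,187), 0.5 px from where I predicted it (252.8,186.6). I'll descend now.

>>> jog_arm(commands=[{"dx": 0,"dy": 0,"dz": 0.1,"rx": 0,"ry": 0,"rz": 0,"claw": 60},{"dx": 0,"dy": 0,"dz": 0.2,"rx": 0,"ry": 0,"rz": 0,"claw": 60},{"dx": 0,"dy": 0,"dz": 0.3,"rx": 0,"ry": 0,"rz": 0,"claw": 60},{"dx": 0,"dy": 0,"dz": 0.38,"rx": 0,"ry": 0,"rz": 0,"claw": 60},{"dx": 0,"dy": 0,"dz": 0.42,"rx": 0,"ry": 0,"rz": 0,"claw": 60},{"dx": 0,"dy": 0,"dz": 0.45,"rx": 0,"ry": 0,"rz": 0,"claw": 60},{"dx": 0,"dy": 0,"dz": 0.47,"rx": 0,"ry": 0,"rz": 0,"claw": 60},{"dx": 0,"dy": 0,"dz": 0.48,"rx": 0,"ry": 0,"rz": 0,"claw": 60},{"dx": 0,"dy": 0,"dz": 0.48,"rx": 0,"ry": 0,"rz": 0,"claw": 60},{"dx": 0,"dy": 0,"dz": 0.48,"rx": 0,"ry": 0,"rz": 0,"claw": 60}])

```text
clock: 2.75
position: [0.5981, -0.0304, 0.1585]
orientation: [0.001, -0.213, 0.977, -0.0]
force: [0.6, 0.3, 0.5]
finger_gap: 0.0603
```

```bash
python3 go.py 0.598 -0.0285 0.156
python3 - <<'E'
from h import *
s=arm.read_state();im=arm.camera("wrist");cv2.imwrite("pics/d_w.png",im[:,:,::-1]);im=arm.camera("side");cv2.imwrite("pics/d_s.png",cv2.resize(im[100:260,150:330,::-1],None,fx=4,fy=4))
E
```

```text
clock 2.75 pos [ 0.5981 -0.0304  0.1585] gap 0.0603 F [0.55 0.28 0.51]
frac dx,dy,dz [-0.0022  0.0058  0.0083] rows>= 0.07457531615130569
tilt [ 1.4e-03  1.0e-04 -1.0e+00] yaw of y 114.56146208212786
```

View pics/d_w.png

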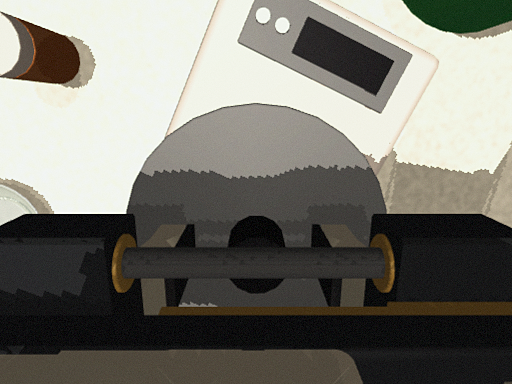

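View pics/d_s.png

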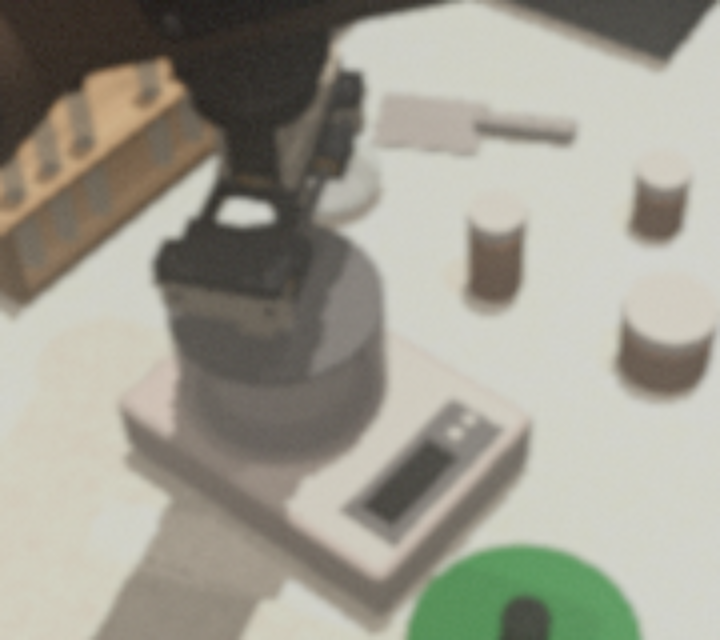

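The knob (257,235) sits centred between the fingertips, about 168 to 340. The side view shows the fingers above the plate with no contact. I'll go down 2 mm more and grip.

>>> jog_arm(commands=[{"dx": 0,"dy": 0.003,"dz": 0.007,"rx": 0,"ry": 0,"rz": 0,"claw": 60},{"dx": 0,"dy": 0.003,"dz": 0.007,"rx": 0,"ry": 0,"rz": 0,"claw": 40},{"dx": 0,"dy": 0.003,"dz": 0.007,"rx": 0,"ry": 0,"rz": 0,"claw": 20},{"dx": 0,"dy": 0.003,"dz": 0.007,"rx": 0,"ry": 0,"rz": 0,"claw": 15},{"dx": 0,"dy": 0.003,"dz": 0.007,"rx": 0,"ry": 0,"rz": 0,"claw": 15},{"dx": 0,"dy": 0.003,"dz": 0.007,"rx": 0,"ry": 0,"rz": 0,"claw": 15},{"dx": 0,"dy": 0.003,"dz": 0.007,"rx": 0,"ry": 0,"rz": 0,"claw": 15},{"dx": 0,"dy": 0.003,"dz": 0.007,"rx": 0,"ry": 0,"rz": 0,"claw": 15}])

```text
clock: 3.52
position: [0.5973, -0.0292, 0.1554]
orientation: [0.0, -0.213, 0.977, 0.0]
force: [-0.8, 0.8, 0.4]
finger_gap: 0.0295
```

```bash
for i in 1 2 3;do python3 go.py 0.598 -0.0285 0.186; done; python3 -c "
from h import *
print(arm.read_state()['wrist_torque'])"
```

```text
clock 3.5167 pos [ 0.5973 -0.0292  0.1554] gap 0.0295 F [-0.81  0.8   0.39]
frac dx,dy,dz [-0.0032  0.0013 -0.102 ] rows>= 0.7340299807691719
tilt [-0.e+00  2.e-04 -1.e+00] yaw of y 114.5701663620966
clock 3.5167 pos [ 0.5973 -0.0292  0.1554] gap 0.0295 F [-0.81  0.8   0.39]
frac dx,dy,dz [-0.0032  0.0013 -0.102 ] rows>= 0.7340299807691719
tilt [-0.e+00  2.e-04 -1.e+00] yaw of y 114.5701663620966
clock 3.5167 pos [ 0.5973 -0.0292  0.1554] gap 0.0295 F [-0.81  0.8   0.39]
frac dx,dy,dz [-0.0032  0.0013 -0.102 ] rows>= 0.7340299807691719
tilt [-0.e+00  2.e-04 -1.e+00] yaw of y 114.5701663620966
[ 0.35081672  0.012538   -0.01824459]
```

>>> jog_arm(commands=[{"dx": 0,"dy": 0,"dz": -0.01,"rx": 0,"ry": 0,"rz": 0,"claw": 15},{"dx": 0,"dy": 0,"dz": -0.03,"rx": 0,"ry": 0,"rz": 0,"claw": 15},{"dx": 0,"dy": 0,"dz": -0.06,"rx": 0,"ry": 0,"rz": 0,"claw": 15},{"dx": 0,"dy": 0,"dz": -0.1,"rx": 0,"ry": 0,"rz": 0,"claw": 15},{"dx": 0,"dy": 0,"dz": -0.15,"rx": 0,"ry": 0,"rz": 0,"claw": 15},{"dx": 0,"dy": 0,"dz": -0.2,"rx": 0,"ry": 0,"rz": 0,"claw": 15},{"dx": 0,"dy": 0,"dz": -0.25,"rx": 0,"ry": 0,"rz": 0,"claw": 15},{"dx": 0,"dy": 0,"dz": -0.28,"rx": 0,"ry": 0,"rz": 0,"claw": 15},{"dx": 0,"dy": 0,"dz": -0.3,"rx": 0,"ry": 0,"rz": 0,"claw": 15},{"dx": 0,"dy": 0,"dz": -0.3,"rx": 0,"ry": 0,"rz": 0,"claw": 15},{"dx": 0,"dy": 0,"dz": -0.3,"rx": 0,"ry": 0,"rz": 0,"claw": 15}])

```text
clock: 4.43
position: [0.5971, -0.0293, 0.2452]
orientation: [-0.0, -0.213, 0.977, 0.0]
force: [-1.6, 0.2, -3.8]
finger_gap: 0.0294
```

```bash
python3 go.py 0.452 0.314 0.245
python3 - <<'E'
from h import *
for n in("side","top"):
    im=arm.camera(n);cv2.imwrite(f"pics/e_{n}.png",im[:,:,::-1])
E
```

```text
clock 4.4333 pos [ 0.5971 -0.0293  0.2452] gap 0.0294 F [-1.55  0.19 -3.84]
frac dx,dy,dz [-3.5900e-02  1.2419e+00  1.2000e-03] rows>= 8.938125723292899
tilt [-2.e-04  3.e-04 -1.e+00] yaw of y 114.55964392531985
```

View pics/e_side.png

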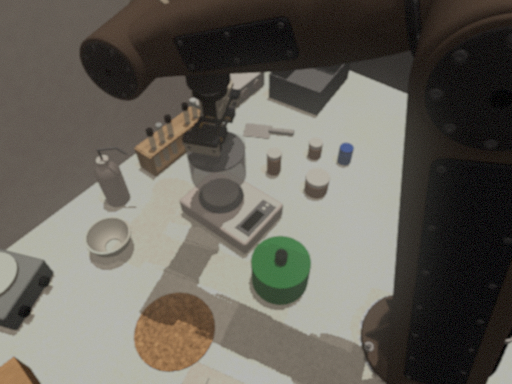

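View pics/e_top.png

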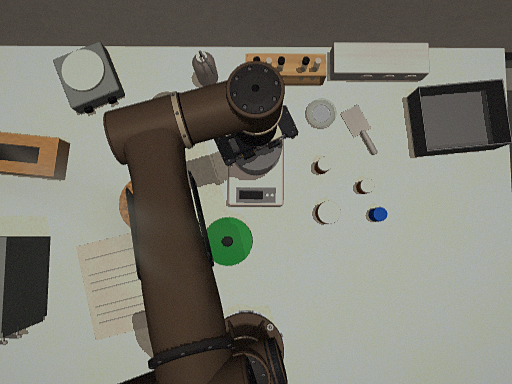

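Both views show the cover hanging clear and the bare pan exposed, at side pixel (222,193). I'll carry it to the mat.

>>> jog_arm(commands=[{"dx": 0,"dy": 0.02,"dz": 0,"rx": 0,"ry": 0,"rz": 0,"claw": 15},{"dx": 0,"dy": 0.06,"dz": 0,"rx": 0,"ry": 0,"rz": 0,"claw": 15},{"dx": -0.01,"dy": 0.12,"dz": 0,"rx": 0,"ry": 0,"rz": 0,"claw": 15},{"dx": -0.01,"dy": 0.2,"dz": 0,"rx": 0,"ry": 0,"rz": 0,"claw": 15},{"dx": -0.01,"dy": 0.29,"dz": 0,"rx": 0,"ry": 0,"rz": 0,"claw": 15},{"dx": -0.01,"dy": 0.38,"dz": 0,"rx": 0,"ry": 0,"rz": 0,"claw": 15},{"dx": -0.02,"dy": 0.47,"dz": 0,"rx": 0,"ry": 0,"rz": 0,"claw": 15},{"dx": -0.02,"dy": 0.56,"dz": 0,"rx": 0,"ry": 0,"rz": 0,"claw": 15},{"dx": -0.02,"dy": 0.65,"dz": 0,"rx": 0,"ry": 0,"rz": 0,"claw": 15},{"dx": -0.02,"dy": 0.74,"dz": 0,"rx": 0,"ry": 0,"rz": 0,"claw": 15},{"dx": -0.02,"dy": 0.82,"dz": 0,"rx": 0,"ry": 0,"rz": 0,"claw": 15},{"dx": -0.02,"dy": 0.89,"dz": 0,"rx": 0,"ry": 0,"rz": 0,"claw": 15},{"dx": -0.03,"dy": 0.94,"dz": 0,"rx": 0,"ry": 0,"rz": 0,"claw": 15},{"dx": -0.03,"dy": 0.97,"dz": 0,"rx": 0,"ry": 0,"rz": 0,"claw": 15},{"dx": -0.03,"dy": 0.99,"dz": 0,"rx": 0,"ry": 0,"rz": 0,"claw": 15}])

```text
clock: 5.78
position: [0.481, 0.2457, 0.2452]
orientation: [-0.0, -0.213, 0.977, -0.0]
force: [0.2, -0.7, -3.3]
finger_gap: 0.0296
```

```bash
python3 - <<'E'
from h import *
im=arm.camera("side");cv2.imwrite("pics/f_side.png",cv2.resize(im[150:384,110:310,::-1],None,fx=2.5,fy=2.5))
im=arm.camera("top");cv2.imwrite("pics/f_top.png",cv2.resize(im[110:240,215:395,::-1],None,fx=4.4,fy=4.4))
E
python3 go.py 0.452 0.314 0.12
```

```text
clock 5.8833 pos [0.4814 0.245  0.2453] gap 0.0291 F [ 0.61 -0.25 -3.39]
frac dx,dy,dz [-0.007   0.2499  0.4176] rows>= 3.501457656339201
tilt [-3.e-04 -2.e-04 -1.e+00] yaw of y 114.63606486478625
```

View pics/f_side.png

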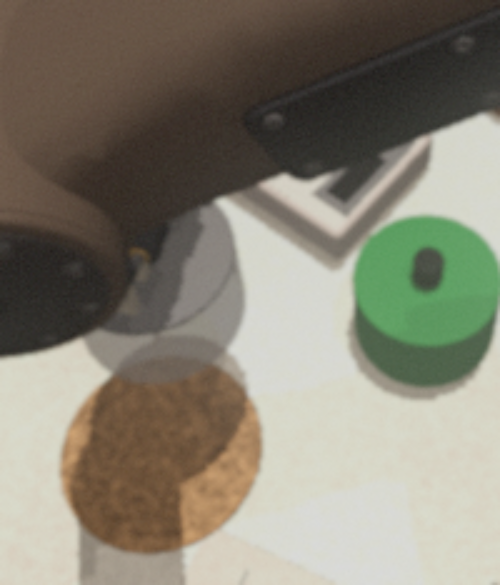

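View pics/f_top.png

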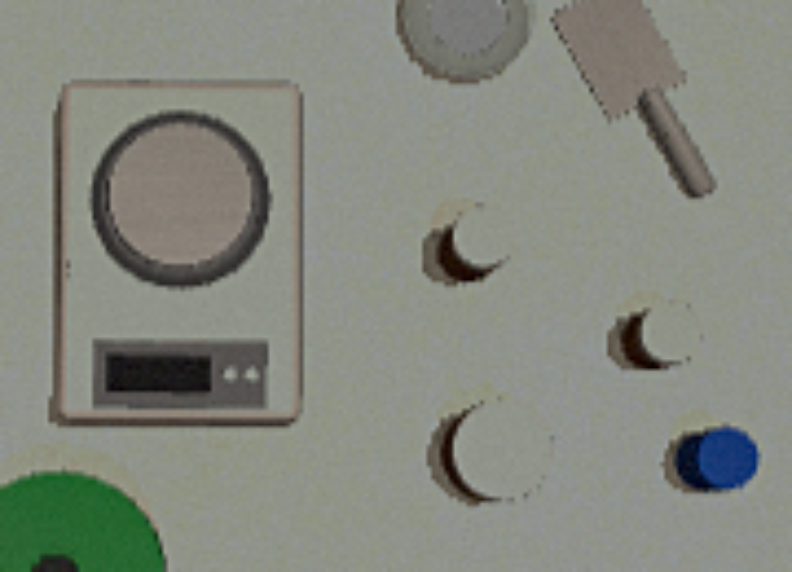

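Top view: the bare pan is at crop (180,193) and the disc foot at about (181,199). Side view: the mat is centred at crop (162,452). The cover is still short of it by about 75 mm, so I'll move over and partly down.

Run:
```python
from h import *
T=cam("top");S=cam("side")
tp=lambda x,y:(215+(x-1.7)/4.4,110+(y-1.7)/4.4)
print("pan",onz(T,tp(180.5,192.5),.078),"disc",onz(T,tp(181,199),.062))
print("mat side",onz(S,(110+162/2.5-.4,150+452/2.5-.4),.004))
```

```text
pan [ 0.60374731 -0.02934146  0.078     ] disc [ 0.60214176 -0.02967084  0.062     ]
mat side [0.45032134 0.3144422  0.004     ]
```

>>> jog_arm(commands=[{"dx": 0,"dy": 0.04,"dz": 0,"rx": 0,"ry": 0,"rz": 0,"claw": 15},{"dx": 0,"dy": 0.1,"dz": 0.02,"rx": 0,"ry": 0,"rz": 0,"claw": 15},{"dx": 0,"dy": 0.16,"dz": 0.07,"rx": 0,"ry": 0,"rz": 0,"claw": 15},{"dx": 0,"dy": 0.21,"dz": 0.14,"rx": 0,"ry": 0,"rz": 0,"claw": 15},{"dx": 0,"dy": 0.24,"dz": 0.22,"rx": 0,"ry": 0,"rz": 0,"claw": 15},{"dx": 0,"dy": 0.25,"dz": 0.29,"rx": 0,"ry": 0,"rz": 0,"claw": 15},{"dx": 0,"dy": 0.25,"dz": 0.35,"rx": 0,"ry": 0,"rz": 0,"claw": 15},{"dx": 0,"dy": 0.25,"dz": 0.4,"rx": 0,"ry": 0,"rz": 0,"claw": 15},{"dx": 0,"dy": 0.25,"dz": 0.42,"rx": 0,"ry": 0,"rz": 0,"claw": 15},{"dx": 0,"dy": 0.25,"dz": 0.43,"rx": 0,"ry": 0,"rz": 0,"claw": 15},{"dx": 0,"dy": 0.25,"dz": 0.43,"rx": 0,"ry": 0,"rz": 0,"claw": 15},{"dx": 0,"dy": 0.25,"dz": 0.43,"rx": 0,"ry": 0,"rz": 0,"claw": 15}])

```text
clock: 6.88
position: [0.4514, 0.3129, 0.1173]
orientation: [0.001, -0.213, 0.977, 0.0]
force: [0.4, 0.4, -2.1]
finger_gap: 0.0295
```

```bash
python3 - <<'E'
from h import *
im=arm.camera("side");cv2.imwrite("pics/g_side.png",cv2.resize(im[150:384,50:310,::-1],None,fx=2.5,fy=2.5))
im=arm.camera("top");cv2.imwrite("pics/g_top.png",cv2.resize(im[110:260,50:250,::-1],None,fx=3.5,fy=3.5))
E
python3 go.py 0.452 0.314 0.0994
```

```text
clock 6.9833 pos [0.4514 0.3131 0.1176] gap 0.0292 F [-0.12 -0.59 -3.79]
frac dx,dy,dz [-0.0032  0.0019  0.0606] rows>= 0.43647350812693003
tilt [ 0.0012  0.0014 -1.    ] yaw of y 114.55976539566497
```

View pics/g_side.png

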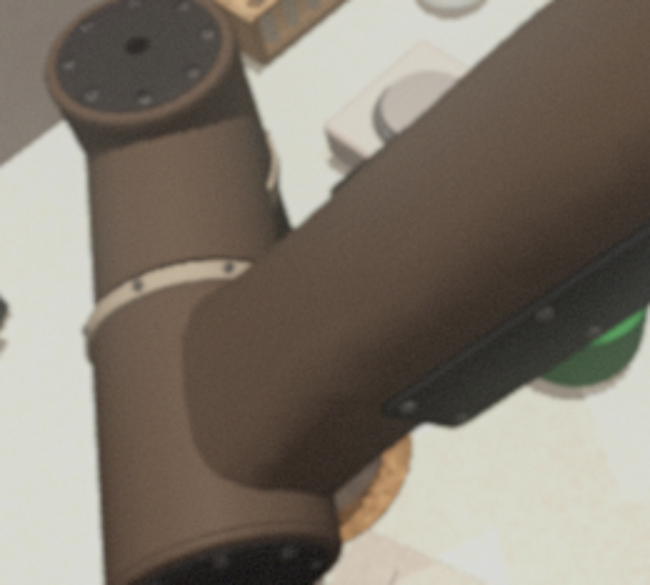

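View pics/g_top.png

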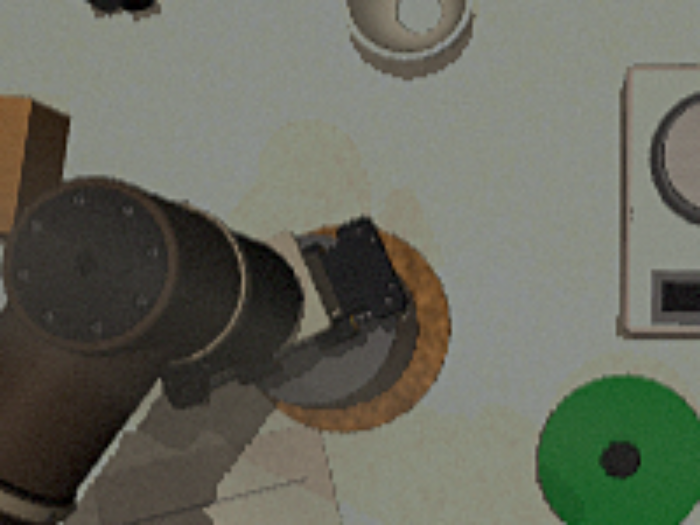

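The top view shows the cover within the mat's outline (crop centre about (345,328)). Lowering slowly.

>>> jog_arm(commands=[{"dx": 0,"dy": 0,"dz": 0.01,"rx": 0,"ry": 0,"rz": 0,"claw": 15},{"dx": 0,"dy": 0,"dz": 0.02,"rx": 0,"ry": 0,"rz": 0,"claw": 15},{"dx": 0,"dy": 0,"dz": 0.03,"rx": 0,"ry": 0,"rz": 0,"claw": 15},{"dx": 0,"dy": 0,"dz": 0.04,"rx": 0,"ry": 0,"rz": 0,"claw": 15},{"dx": 0,"dy": 0,"dz": 0.048,"rx": 0,"ry": 0,"rz": 0,"claw": 15},{"dx": 0,"dy": 0,"dz": 0.053,"rx": 0,"ry": 0,"rz": 0,"claw": 15},{"dx": 0,"dy": 0,"dz": 0.057,"rx": 0,"ry": 0,"rz": 0,"claw": 15},{"dx": 0,"dy": 0,"dz": 0.057,"rx": 0,"ry": 0,"rz": 0,"claw": 15},{"dx": 0,"dy": 0,"dz": 0.057,"rx": 0,"ry": 0,"rz": 0,"claw": 15}])

```text
clock: 7.73
position: [0.4508, 0.3127, 0.0994]
orientation: [0.0, -0.213, 0.977, 0.0]
force: [-0.8, 0.2, -3.3]
finger_gap: 0.0292
```

>>> jog_arm(commands=[{"dx": 0,"dy": 0,"dz": 0.002,"rx": 0,"ry": 0,"rz": 0,"claw": 15},{"dx": 0,"dy": 0,"dz": 0.004,"rx": 0,"ry": 0,"rz": 0,"claw": 15},{"dx": 0,"dy": 0,"dz": 0.005,"rx": 0,"ry": 0,"rz": 0,"claw": 15},{"dx": 0,"dy": 0,"dz": 0.005,"rx": 0,"ry": 0,"rz": 0,"claw": 15},{"dx": 0,"dy": 0,"dz": 0.005,"rx": 0,"ry": 0,"rz": 0,"claw": 15}])

```text
clock: 8.15
position: [0.4509, 0.3128, 0.0993]
orientation: [0.0, -0.213, 0.977, 0.0]
force: [-5.5, -2.0, 10.2]
finger_gap: 0.0292
```

Contact (10 N). I'll ease off 1 mm and release.

>>> jog_arm(commands=[{"dx": 0,"dy": 0,"dz": -0.003,"rx": 0,"ry": 0,"rz": 0,"claw": 15},{"dx": 0,"dy": 0,"dz": -0.003,"rx": 0,"ry": 0,"rz": 0,"claw": 25},{"dx": 0,"dy": 0,"dz": -0.003,"rx": 0,"ry": 0,"rz": 0,"claw": 40},{"dx": 0,"dy": 0,"dz": -0.003,"rx": 0,"ry": 0,"rz": 0,"claw": 60},{"dx": 0,"dy": 0,"dz": -0.003,"rx": 0,"ry": 0,"rz": 0,"claw": 60},{"dx": 0,"dy": 0,"dz": -0.003,"rx": 0,"ry": 0,"rz": 0,"claw": 60},{"dx": 0,"dy": 0,"dz": -0.003,"rx": 0,"ry": 0,"rz": 0,"claw": 60}])

```text
clock: 8.73
position: [0.4509, 0.3127, 0.0987]
orientation: [0.0, -0.213, 0.977, -0.0]
force: [-1.0, -0.2, 1.2]
finger_gap: 0.0565
```

>>> jog_arm(commands=[{"dx": 0,"dy": 0,"dz": -0.03,"rx": 0,"ry": 0,"rz": 0,"claw": 60},{"dx": 0,"dy": 0,"dz": -0.1,"rx": 0,"ry": 0,"rz": 0,"claw": 60},{"dx": 0,"dy": 0,"dz": -0.2,"rx": 0,"ry": 0,"rz": 0,"claw": 60},{"dx": 0,"dy": 0,"dz": -0.32,"rx": 0,"ry": 0,"rz": 0,"claw": 80},{"dx": 0,"dy": 0,"dz": -0.45,"rx": 0,"ry": 0,"rz": 0,"claw": 80},{"dx": 0,"dy": 0,"dz": -0.55,"rx": 0,"ry": 0,"rz": 0,"claw": 80},{"dx": 0,"dy": 0,"dz": -0.6,"rx": 0,"ry": 0,"rz": 0,"claw": 80},{"dx": 0,"dy": 0,"dz": -0.6,"rx": 0,"ry": 0,"rz": 0,"claw": 80}])

```text
clock: 9.4
position: [0.4523, 0.3138, 0.2842]
orientation: [0.003, -0.213, 0.977, 0.002]
force: [0.7, 0.4, 0.6]
finger_gap: 0.0793
```

```bash
python3 - <<'E'
from h import *
s=arm.read_state();im=arm.camera("wrist");cv2.imwrite("pics/h_w.png",im[:,:,::-1])
C=cam("wrist",s);print(proj(C,[.4509,.3128,.126]),proj(C,[.4509,.3128,.094]))
E
python3 go.py 0.509 -0.371 0.25
```

```text
[251.71070474 173.93148146] [251.74262825 167.84451583]
clock 9.45 pos [0.4514 0.3133 0.2816] gap 0.0794 F [-0.22 -0.36 -0.44]
frac dx,dy,dz [ 0.7742 -2.1544  0.0973] rows>= 16.484794498883595
tilt [ 0.003   0.0037 -1.    ] yaw of y 114.56935907574804
```

View pics/h_w.png

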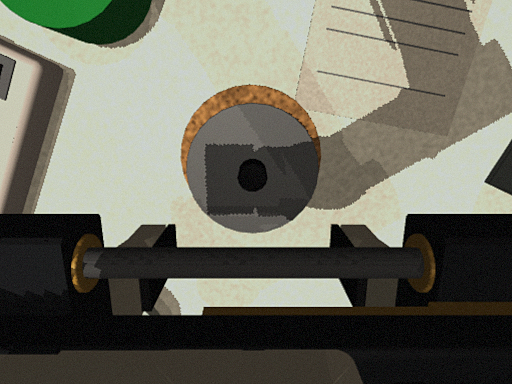

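The cover stands on the mat with the knob at (252,176), as predicted (251.7,174). I'll head to the jar by way of the pan and measure the pan with the wrist camera.

>>> jog_arm(commands=[{"dx": 0,"dy": -0.05,"dz": 0,"rx": 0,"ry": 0,"rz": 0,"claw": 80},{"dx": 0,"dy": -0.14,"dz": 0,"rx": 0,"ry": 0,"rz": 0,"claw": 80},{"dx": 0,"dy": -0.25,"dz": 0,"rx": 0,"ry": 0,"rz": 0,"claw": 80},{"dx": 0,"dy": -0.37,"dz": 0,"rx": 0,"ry": 0,"rz": 0,"claw": 80},{"dx": 0,"dy": -0.5,"dz": 0,"rx": 0,"ry": 0,"rz": 0,"claw": 80},{"dx": 0,"dy": -0.63,"dz": 0,"rx": 0,"ry": 0,"rz": 0,"claw": 80},{"dx": 0,"dy": -0.76,"dz": 0,"rx": 0,"ry": 0,"rz": 0,"claw": 80},{"dx": 0,"dy": -0.88,"dz": 0,"rx": 0,"ry": 0,"rz": 0,"claw": 80},{"dx": 0,"dy": -1,"dz": 0,"rx": 0,"ry": 0,"rz": 0,"claw": 80}])

```text
clock: 10.2
position: [0.5754, 0.0378, 0.2778]
orientation: [-0.001, -0.213, 0.977, -0.0]
force: [0.8, 0.4, 0.1]
finger_gap: 0.0802
```

>>> jog_arm(commands=[{"dx": 0,"dy": -0.1,"dz": 0,"rx": 0,"ry": 0,"rz": 0,"claw": 80},{"dx": 0,"dy": -0.18,"dz": 0,"rx": 0,"ry": 0,"rz": 0,"claw": 80},{"dx": 0,"dy": -0.23,"dz": 0,"rx": 0,"ry": 0,"rz": 0,"claw": 80},{"dx": 0,"dy": -0.25,"dz": 0,"rx": 0,"ry": 0,"rz": 0,"claw": 80},{"dx": 0,"dy": -0.25,"dz": 0,"rx": 0,"ry": 0,"rz": 0,"claw": 80},{"dx": 0,"dy": -0.25,"dz": 0,"rx": 0,"ry": 0,"rz": 0,"claw": 80},{"dx": 0,"dy": -0.25,"dz": 0,"rx": 0,"ry": 0,"rz": 0,"claw": 80}])

```text
clock: 10.78
position: [0.6063, -0.0276, 0.2785]
orientation: [-0.0, -0.213, 0.977, 0.0]
force: [-0.2, 0.3, 0.1]
finger_gap: 0.0805
```

```bash
python3 - <<'E'
from h import *
s=arm.read_state();im=arm.camera("wrist");cv2.imwrite("pics/i_w.png",im[:,:,::-1])
s2=arm.read_state();print(s["position"],s2["position"])
C=cam("wrist",s);np.savez("i.npz",K=C[0],R=C[1],t=C[2])
print(proj(C,[.6037,-.0293,.078]))
E
python3 go.py 0.509 -0.371 0.20
```

```text
[ 0.60628    -0.0276315   0.27846054] [ 0.60633791 -0.0274593   0.27871703]
[252.12257171 166.29070012]
clock 10.8333 pos [ 0.6063 -0.0275  0.2787] gap 0.08 F [ 0.73  1.15 -0.14]
frac dx,dy,dz [ 0.7721 -0.9058  0.2623] rows>= 8.768300872812475
tilt [-2.e-04  1.e-04 -1.e+00] yaw of y 114.62880062355804
```

View pics/i_w.png

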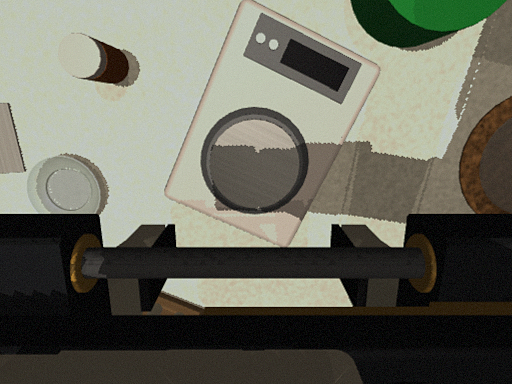

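Run:
```python
import cv2
im=cv2.imread("pics/i_w.png");cv2.imwrite("pics/i_z.png",cv2.resize(im[95:225,190:320],None,fx=4.5,fy=4.5,interpolation=cv2.INTER_NEAREST))
```

```text
(no output)
```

View pics/i_z.png

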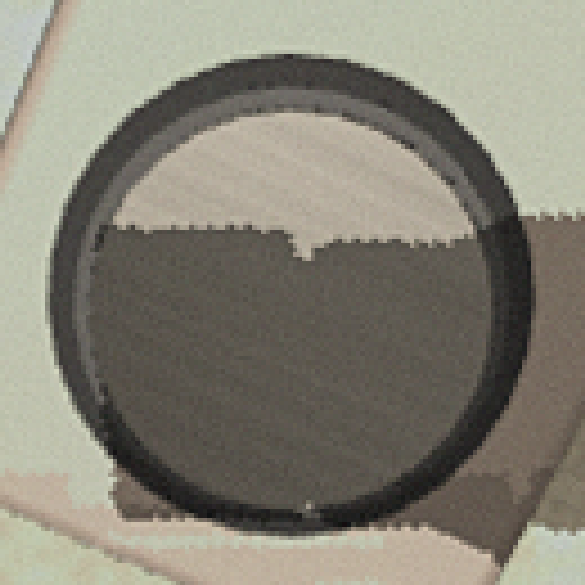

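Pan top centre is at (254.2,163.9) and the disc foot at (254.6,159.9).

```bash
python3 - <<'E'
from h import *
d=np.load("i.npz");C=(d["K"],d["R"],d["t"])
print("pan",onz(C,(254.2,163.9),.078),"foot",onz(C,(254.6,159.9),.06))
a=onz(C,(190+90/4.5-.4,163.9),.078);b=onz(C,(190+492/4.5-.4,163.9),.078);print("diam",np.linalg.norm(a-b))
a=onz(C,(201.2,159.9),.06);b=onz(C,(308,159.9),.06);print("foot diam",np.linalg.norm(a-b))
E
python3 go.py 0.509 -0.371 0.20
```

```text
pan [ 0.60030391 -0.02831936  0.078     ] foot [ 0.59859585 -0.02851651  0.06      ]
diam 0.0989730584491949
foot diam 0.1238773760339396
clock 10.8333 pos [ 0.6063 -0.0275  0.2787] gap 0.08 F [ 0.73  1.15 -0.14]
frac dx,dy,dz [ 0.7721 -0.9058  0.2623] rows>= 8.768300872812475
tilt [-2.e-04  1.e-04 -1.e+00] yaw of y 114.62880062355804
```

>>> jog_arm(commands=[{"dx": 0.05,"dy": -0.06,"dz": 0,"rx": 0,"ry": 0,"rz": 0,"claw": 80},{"dx": 0.13,"dy": -0.15,"dz": 0,"rx": 0,"ry": 0,"rz": 0,"claw": 80},{"dx": 0.22,"dy": -0.25,"dz": 0,"rx": 0,"ry": 0,"rz": 0,"claw": 80},{"dx": 0.31,"dy": -0.36,"dz": 0.03,"rx": 0,"ry": 0,"rz": 0,"claw": 80},{"dx": 0.4,"dy": -0.47,"dz": 0.06,"rx": 0,"ry": 0,"rz": 0,"claw": 80},{"dx": 0.49,"dy": -0.58,"dz": 0.1,"rx": 0,"ry": 0,"rz": 0,"claw": 80},{"dx": 0.58,"dy": -0.68,"dz": 0.14,"rx": 0,"ry": 0,"rz": 0,"claw": 80},{"dx": 0.66,"dy": -0.77,"dz": 0.18,"rx": 0,"ry": 0,"rz": 0,"claw": 80},{"dx": 0.72,"dy": -0.85,"dz": 0.22,"rx": 0,"ry": 0,"rz": 0,"claw": 80},{"dx": 0.76,"dy": -0.89,"dz": 0.25,"rx": 0,"ry": 0,"rz": 0,"claw": 80},{"dx": 0.77,"dy": -0.905,"dz": 0.26,"rx": 0,"ry": 0,"rz": 0,"claw": 80},{"dx": 0.77,"dy": -0.905,"dz": 0.26,"rx": 0,"ry": 0,"rz": 0,"claw": 80},{"dx": 0.77,"dy": -0.905,"dz": 0.26,"rx": 0,"ry": 0,"rz": 0,"claw": 80},{"dx": 0.77,"dy": -0.905,"dz": 0.26,"rx": 0,"ry": 0,"rz": 0,"claw": 80}])

```text
clock: 12.0
position: [0.5105, -0.3702, 0.2017]
orientation: [0.001, -0.214, 0.977, -0.0]
force: [-1.0, -0.1, 0.7]
finger_gap: 0.0802
```

```bash
python3 - <<'E'
from h import *
s=arm.read_state();im=arm.camera("wrist");cv2.imwrite("pics/j_w.png",im[:,:,::-1])
C=cam("wrist",s);np.savez("j.npz",K=C[0],R=C[1],t=C[2])
print(proj(C,[.509,-.371,.06]))
E
python3 go.py 0.509 -0.371 0.021
```

```text
[252.54798083 178.51420489]
clock 12.05 pos [ 0.5105 -0.3702  0.2018] gap 0.0799 F [ 0.57 -0.19  0.2 ]
frac dx,dy,dz [6.500e-03 2.000e-04 6.026e-01] rows>= 4.335209110674322
tilt [ 1.4e-03 -5.0e-04 -1.0e+00] yaw of y 114.67198566080744
```

View pics/j_w.png

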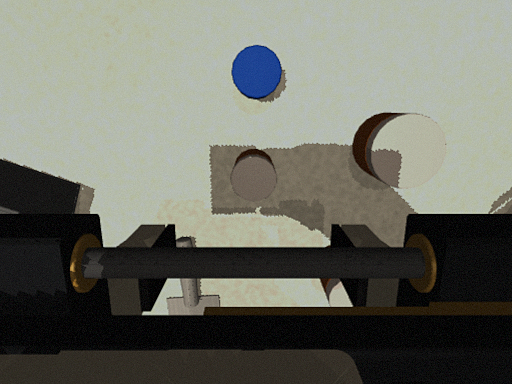

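Run:
```python
import cv2
im=cv2.imread("pics/j_w.png");cv2.imwrite("pics/j_z.png",cv2.resize(im[135:215,205:305],None,fx=7,fy=7,interpolation=cv2.INTER_NEAREST))
```

```text
(no output)
```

View pics/j_z.png

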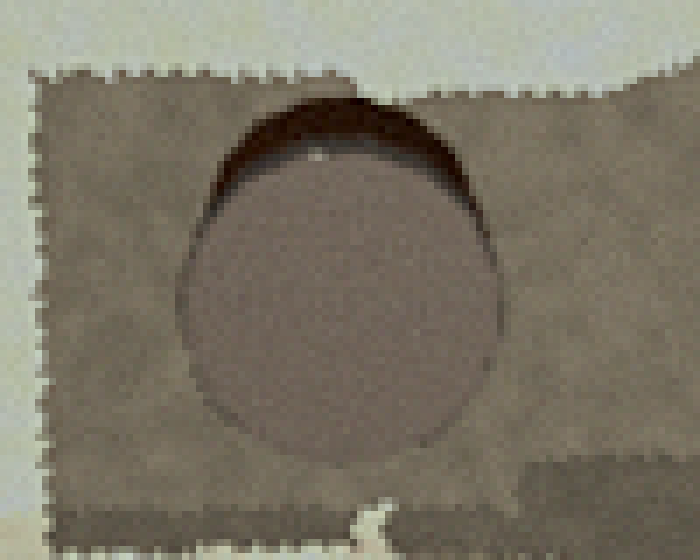

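The cap is at (253.5,178.6), 1 px from the prediction. It reads 44 mm across, so it is the small jar. Descending.

>>> jog_arm(commands=[{"dx": 0.006,"dy": 0.003,"dz": 0.06,"rx": 0,"ry": 0,"rz": 0,"claw": 75},{"dx": 0.006,"dy": 0.003,"dz": 0.15,"rx": 0,"ry": 0,"rz": 0,"claw": 75},{"dx": 0.006,"dy": 0.003,"dz": 0.25,"rx": 0,"ry": 0,"rz": 0,"claw": 75},{"dx": 0.006,"dy": 0.003,"dz": 0.34,"rx": 0,"ry": 0,"rz": 0,"claw": 75},{"dx": 0.006,"dy": 0.003,"dz": 0.42,"rx": 0,"ry": 0,"rz": 0,"claw": 75},{"dx": 0.006,"dy": 0.003,"dz": 0.49,"rx": 0,"ry": 0,"rz": 0,"claw": 75},{"dx": 0.006,"dy": 0.003,"dz": 0.54,"rx": 0,"ry": 0,"rz": 0,"claw": 75},{"dx": 0.006,"dy": 0.003,"dz": 0.58,"rx": 0,"ry": 0,"rz": 0,"claw": 75},{"dx": 0.006,"dy": 0.003,"dz": 0.6,"rx": 0,"ry": 0,"rz": 0,"claw": 75},{"dx": 0.006,"dy": 0.003,"dz": 0.6,"rx": 0,"ry": 0,"rz": 0,"claw": 75},{"dx": 0.006,"dy": 0.003,"dz": 0.6,"rx": 0,"ry": 0,"rz": 0,"claw": 75},{"dx": 0.006,"dy": 0.003,"dz": 0.6,"rx": 0,"ry": 0,"rz": 0,"claw": 75}])

```text
clock: 13.05
position: [0.5084, -0.3714, 0.022]
orientation: [0.001, -0.213, 0.977, -0.001]
force: [0.7, -0.2, -0.2]
finger_gap: 0.0747
```

```bash
python3 - <<'E'
from h import *
s=arm.read_state();im=arm.camera("wrist");cv2.imwrite("pics/k_w.png",im[:,:,::-1])
im=arm.camera("side");cv2.imwrite("pics/k_s.png",cv2.resize(im[100:220,250:400,::-1],None,fx=4,fy=4))
E
python3 go.py 0.509 -0.371 0.021
```

```text
clock 13.15 pos [ 0.5083 -0.3715  0.022 ] gap 0.0754 F [ 0.16  0.22 -0.22]
frac dx,dy,dz [-0.003   0.0006  0.0032] rows>= 0.03191650521532349
tilt [ 1.8e-03 -7.0e-04 -1.0e+00] yaw of y 114.57829324414091
```

View pics/k_w.png

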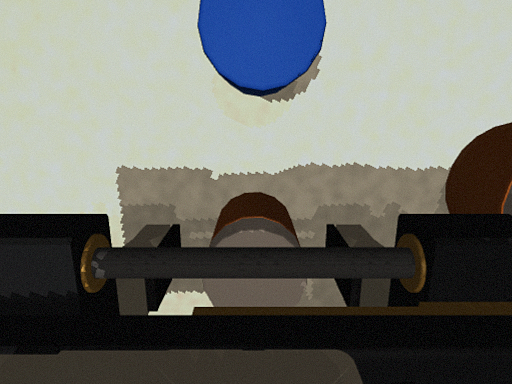

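View pics/k_s.png

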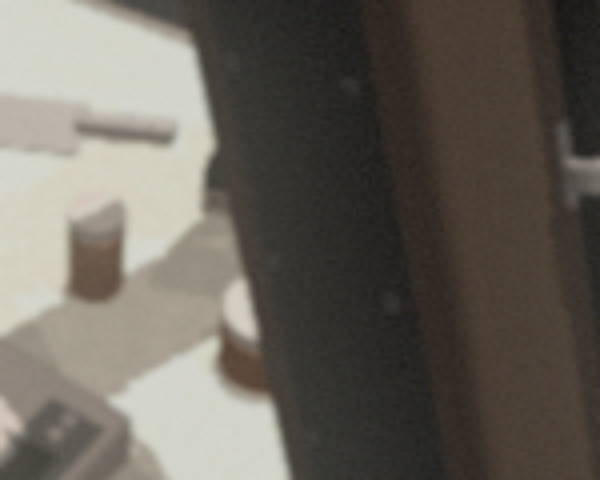

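The jar is centred between the fingers (255 px). I'll grip it.

>>> jog_arm(commands=[{"dx": 0,"dy": 0,"dz": 0,"rx": 0,"ry": 0,"rz": 0,"claw": 60},{"dx": 0,"dy": 0,"dz": 0,"rx": 0,"ry": 0,"rz": 0,"claw": 50},{"dx": 0,"dy": 0,"dz": 0,"rx": 0,"ry": 0,"rz": 0,"claw": 42},{"dx": 0,"dy": 0,"dz": 0,"rx": 0,"ry": 0,"rz": 0,"claw": 30},{"dx": 0,"dy": 0,"dz": 0,"rx": 0,"ry": 0,"rz": 0,"claw": 30},{"dx": 0,"dy": 0,"dz": 0,"rx": 0,"ry": 0,"rz": 0,"claw": 30},{"dx": 0,"dy": 0,"dz": 0,"rx": 0,"ry": 0,"rz": 0,"claw": 30}])

```text
clock: 13.73
position: [0.5075, -0.3713, 0.0208]
orientation: [-0.0, -0.213, 0.977, 0.0]
force: [-0.9, 0.3, 0.8]
finger_gap: 0.0434
```

```bash
python3 go.py 0.509 -0.371 0.18
```

```text
clock 13.7333 pos [ 0.5075 -0.3713  0.0208] gap 0.0434 F [-0.94  0.3   0.75]
frac dx,dy,dz [-0.005  -0.0012 -0.5308] rows>= 3.8185835131216637
tilt [-1.e-04  0.e+00 -1.e+00] yaw of y 114.56799663396654
```

>>> jog_arm(commands=[{"dx": 0,"dy": 0,"dz": -0.02,"rx": 0,"ry": 0,"rz": 0,"claw": 30},{"dx": 0,"dy": 0,"dz": -0.06,"rx": 0,"ry": 0,"rz": 0,"claw": 30},{"dx": 0,"dy": 0,"dz": -0.12,"rx": 0,"ry": 0,"rz": 0,"claw": 30},{"dx": 0,"dy": 0,"dz": -0.2,"rx": 0,"ry": 0,"rz": 0,"claw": 30},{"dx": 0,"dy": 0,"dz": -0.28,"rx": 0,"ry": 0,"rz": 0,"claw": 30},{"dx": 0,"dy": 0,"dz": -0.36,"rx": 0,"ry": 0,"rz": 0,"claw": 30},{"dx": 0,"dy": 0,"dz": -0.44,"rx": 0,"ry": 0,"rz": 0,"claw": 30},{"dx": 0,"dy": 0,"dz": -0.5,"rx": 0,"ry": 0,"rz": 0,"claw": 30},{"dx": 0,"dy": 0,"dz": -0.54,"rx": 0,"ry": 0,"rz": 0,"claw": 30},{"dx": 0,"dy": 0,"dz": -0.55,"rx": 0,"ry": 0,"rz": 0,"claw": 30},{"dx": 0,"dy": 0,"dz": -0.55,"rx": 0,"ry": 0,"rz": 0,"claw": 30}])

```text
clock: 14.65
position: [0.5078, -0.3713, 0.1868]
orientation: [0.001, -0.213, 0.977, -0.0]
force: [0.0, 0.3, -1.4]
finger_gap: 0.0436
```

```bash
python3 go.py 0.6005 -0.0285 0.18
python3 - <<'E'
from h import *
s=arm.read_state();im=arm.camera("wrist");cv2.imwrite("pics/l_w.png",im[:,:,::-1])
E
```

```text
clock 14.65 pos [ 0.5078 -0.3713  0.1868] gap 0.0436 F [ 0.04  0.26 -1.37]
frac dx,dy,dz [-0.7563  0.9108  0.0227] rows>= 8.518370793899603
tilt [ 1.8e-03 -5.0e-04 -1.0e+00] yaw of y 114.56771636944195
```

View pics/l_w.png

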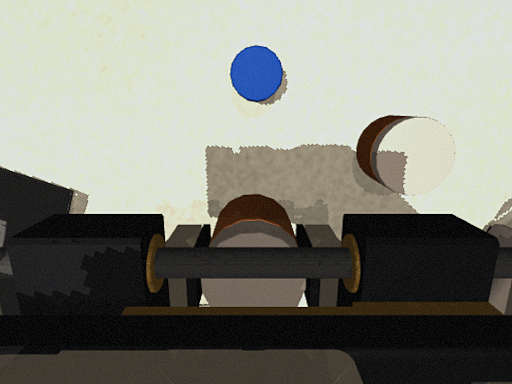

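The jar is held upright and the neighbouring jars are untouched. I'll carry it to above the pan.

>>> jog_arm(commands=[{"dx": -0.02,"dy": 0.03,"dz": 0,"rx": 0,"ry": 0,"rz": 0,"claw": 30},{"dx": -0.06,"dy": 0.08,"dz": 0,"rx": 0,"ry": 0,"rz": 0,"claw": 30},{"dx": -0.12,"dy": 0.15,"dz": 0,"rx": 0,"ry": 0,"rz": 0,"claw": 30},{"dx": -0.19,"dy": 0.23,"dz": 0,"rx": 0,"ry": 0,"rz": 0,"claw": 30},{"dx": -0.26,"dy": 0.31,"dz": 0,"rx": 0,"ry": 0,"rz": 0,"claw": 30},{"dx": -0.33,"dy": 0.4,"dz": 0,"rx": 0,"ry": 0,"rz": 0,"claw": 30},{"dx": -0.4,"dy": 0.48,"dz": 0,"rx": 0,"ry": 0,"rz": 0,"claw": 30},{"dx": -0.47,"dy": 0.57,"dz": 0,"rx": 0,"ry": 0,"rz": 0,"claw": 30},{"dx": -0.54,"dy": 0.65,"dz": 0,"rx": 0,"ry": 0,"rz": 0,"claw": 30},{"dx": -0.61,"dy": 0.73,"dz": 0,"rx": 0,"ry": 0,"rz": 0,"claw": 30},{"dx": -0.67,"dy": 0.81,"dz": 0,"rx": 0,"ry": 0,"rz": 0,"claw": 30},{"dx": -0.72,"dy": 0.87,"dz": 0,"rx": 0,"ry": 0,"rz": 0,"claw": 30},{"dx": -0.75,"dy": 0.9,"dz": 0,"rx": 0,"ry": 0,"rz": 0,"claw": 30},{"dx": -0.756,"dy": 0.911,"dz": 0,"rx": 0,"ry": 0,"rz": 0,"claw": 30},{"dx": -0.756,"dy": 0.911,"dz": 0,"rx": 0,"ry": 0,"rz": 0,"claw": 30},{"dx": -0.756,"dy": 0.911,"dz": 0,"rx": 0,"ry": 0,"rz": 0,"claw": 30}])

```text
clock: 16.03
position: [0.5995, -0.0288, 0.185]
orientation: [-0.001, -0.213, 0.977, -0.0]
force: [0.1, -0.4, -0.7]
finger_gap: 0.0435
```

```bash
python3 go.py 0.6005 -0.0285 0.115
python3 - <<'E'
from h import *
s=arm.read_state();im=arm.camera("wrist");cv2.imwrite("pics/m_w.png",im[:,:,::-1])
C=cam("wrist",s);print(proj(C,[.6005,-.0285,.078]))
im=arm.camera("side");cv2.imwrite("pics/m_s.png",cv2.resize(im[100:260,150:330,::-1],None,fx=4,fy=4))
E
```

```text
clock 16.0333 pos [ 0.5995 -0.0288  0.185 ] gap 0.0435 F [ 0.05 -0.4  -0.69]
frac dx,dy,dz [-0.0038 -0.0006  0.2333] rows>= 1.6788337142516787
tilt [-1.5e-03 -4.0e-04 -1.0e+00] yaw of y 114.57357085516689
[252.20456546 190.77632199]
```

View pics/m_w.png

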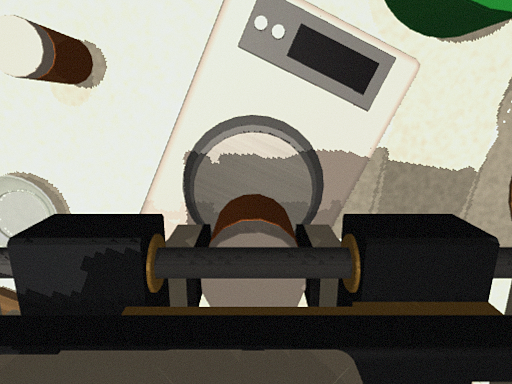

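View pics/m_s.png

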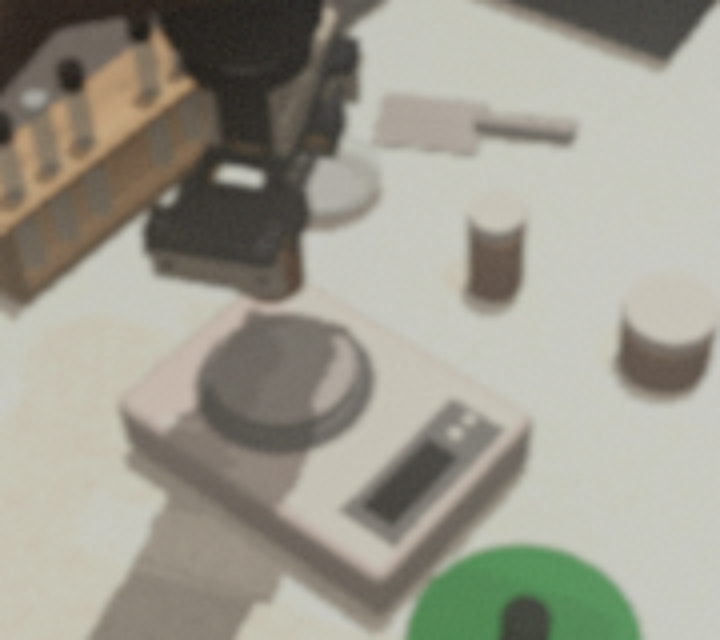

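Run:
```python
from h import *
im=cv2.imread("pics/m_w.png");cv2.imwrite("pics/m_z.png",cv2.resize(im[105:215,175:335],None,fx=4.5,fy=4.5,interpolation=cv2.INTER_NEAREST))
s=arm.read_state();C=cam("wrist",s);a=np.linspace(0,2*np.pi,200)
for x in(.598,.6005,.603):
  for r,z in((.05,.078),(.063,.06)):
    P=np.array([proj(C,[x+r*np.cos(t),-.0285+r*np.sin(t),z]) for t in a]);P=(P-[175,105])*4.5
    print(x,z,"xmin,xmax,ymin",P[:,0].min().round(),P[:,0].max().round(),P[:,1].min().round())
S=cam("side");print(onz(S,(150+(286-1.5)/4,100+(371-1.5)/4),.078))
```

```text
0.598 0.078 xmin,xmax,ymin 87.0 626.0 100.0
0.598 0.06 xmin,xmax,ymin 37.0 675.0 23.0
0.6005 0.078 xmin,xmax,ymin 82.0 620.0 113.0
0.6005 0.06 xmin,xmax,ymin 32.0 669.0 36.0
0.603 0.078 xmin,xmax,ymin 77.0 614.0 126.0
0.603 0.06 xmin,xmax,ymin 28.0 664.0 48.0
[ 0.59527237 -0.02604654  0.078     ]
```

View pics/m_z.png

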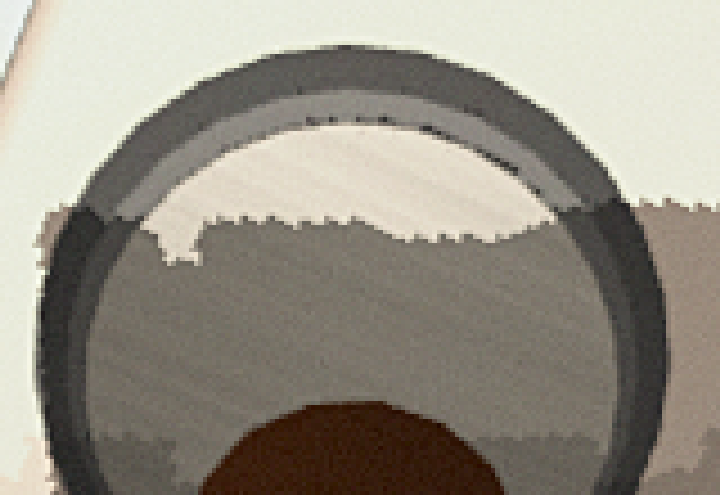

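The pan lies within 2 mm of my estimate. Lowering the jar.

>>> jog_arm(commands=[{"dx": -0.002,"dy": 0,"dz": 0.02,"rx": 0,"ry": 0,"rz": 0,"claw": 30},{"dx": -0.003,"dy": 0,"dz": 0.06,"rx": 0,"ry": 0,"rz": 0,"claw": 30},{"dx": -0.003,"dy": 0,"dz": 0.11,"rx": 0,"ry": 0,"rz": 0,"claw": 30},{"dx": -0.003,"dy": 0,"dz": 0.16,"rx": 0,"ry": 0,"rz": 0,"claw": 30},{"dx": -0.003,"dy": 0,"dz": 0.2,"rx": 0,"ry": 0,"rz": 0,"claw": 30},{"dx": -0.003,"dy": 0,"dz": 0.23,"rx": 0,"ry": 0,"rz": 0,"claw": 30},{"dx": -0.003,"dy": 0,"dz": 0.25,"rx": 0,"ry": 0,"rz": 0,"claw": 30},{"dx": -0.003,"dy": 0,"dz": 0.265,"rx": 0,"ry": 0,"rz": 0,"claw": 30},{"dx": -0.003,"dy": 0,"dz": 0.27,"rx": 0,"ry": 0,"rz": 0,"claw": 30},{"dx": -0.003,"dy": 0,"dz": 0.27,"rx": 0,"ry": 0,"rz": 0,"claw": 30},{"dx": -0.003,"dy": 0,"dz": 0.27,"rx": 0,"ry": 0,"rz": 0,"claw": 30},{"dx": -0.003,"dy": 0,"dz": 0.27,"rx": 0,"ry": 0,"rz": 0,"claw": 30}])

```text
clock: 17.13
position: [0.6014, -0.028, 0.1054]
orientation: [0.001, -0.213, 0.977, -0.0]
force: [0.6, -1.0, -1.9]
finger_gap: 0.0435
```

```bash
python3 go.py 0.601 -0.0285 0.0988
python3 - <<'E'
from h import *
im=arm.camera("side");cv2.imwrite("pics/n_s.png",cv2.resize(im[120:240,160:290,::-1],None,fx=5,fy=5))
E
```

```text
clock 17.1333 pos [ 0.6014 -0.028   0.1054] gap 0.0435 F [ 0.6  -1.02 -1.89]
frac dx,dy,dz [ 0.0019 -0.0011  0.0221] rows>= 0.1595458985552748
tilt [ 1.1e-03  2.0e-04 -1.0e+00] yaw of y 114.57326549114549
```

View pics/n_s.png

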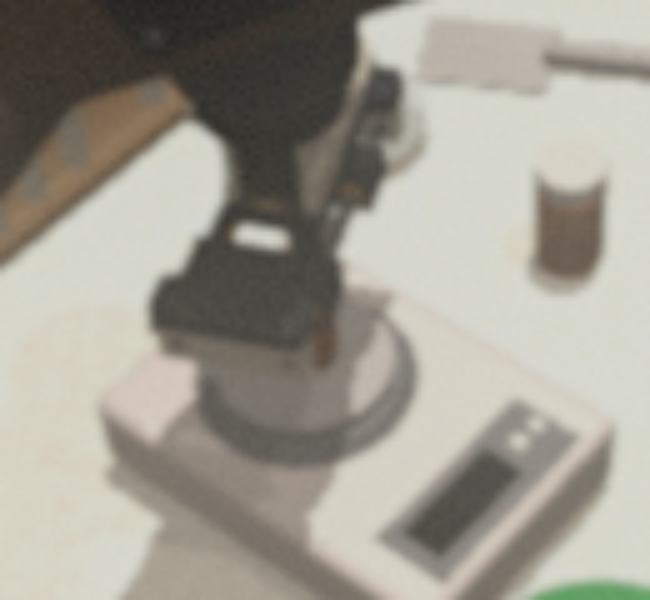

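The fingers hang over the pan with the jar close above it. I'll ease it down.

>>> jog_arm(commands=[{"dx": 0,"dy": 0,"dz": 0.005,"rx": 0,"ry": 0,"rz": 0,"claw": 30},{"dx": 0,"dy": 0,"dz": 0.009,"rx": 0,"ry": 0,"rz": 0,"claw": 30},{"dx": 0,"dy": 0,"dz": 0.012,"rx": 0,"ry": 0,"rz": 0,"claw": 30},{"dx": 0,"dy": 0,"dz": 0.014,"rx": 0,"ry": 0,"rz": 0,"claw": 30},{"dx": 0,"dy": 0,"dz": 0.016,"rx": 0,"ry": 0,"rz": 0,"claw": 30},{"dx": 0,"dy": 0,"dz": 0.018,"rx": 0,"ry": 0,"rz": 0,"claw": 30},{"dx": 0,"dy": 0,"dz": 0.02,"rx": 0,"ry": 0,"rz": 0,"claw": 30},{"dx": 0,"dy": 0,"dz": 0.02,"rx": 0,"ry": 0,"rz": 0,"claw": 30},{"dx": 0,"dy": 0,"dz": 0.02,"rx": 0,"ry": 0,"rz": 0,"claw": 30}])

```text
clock: 17.93
position: [0.6009, -0.028, 0.0987]
orientation: [-0.0, -0.213, 0.977, -0.0]
force: [0.3, 0.1, -1.4]
finger_gap: 0.0437
```

```bash
python3 go.py 0.601 -0.0285 0.0988
python3 - <<'E'
from h import *
im=arm.camera("wrist")
for i in range(4):arm.camera("top");s=arm.read_state();print(s["position"].round(4),s["force"].round(2))
E
```

```text
clock 17.9333 pos [ 0.6009 -0.028   0.0987] gap 0.0437 F [ 0.29  0.13 -1.45]
frac dx,dy,dz [ 0.0005 -0.0015 -0.0002] rows>= 0.011173111808308395
tilt [-0. -0. -1.] yaw of y 114.57092520992305
[ 0.601  -0.028   0.0988] [-0.3  -0.96 -1.45]
[ 0.601  -0.028   0.0988] [ 0.29 -0.5  -0.63]
[ 0.601  -0.028   0.0988] [ 0.32 -0.1  -2.34]
[ 0.601  -0.0281  0.0988] [-0.48 -1.21 -1.43]
```

Still carrying about 1.4 N. Down 1 mm more.

>>> jog_arm(commands=[{"dx": 0,"dy": 0,"dz": 0.001,"rx": 0,"ry": 0,"rz": 0,"claw": 30},{"dx": 0,"dy": 0,"dz": 0.002,"rx": 0,"ry": 0,"rz": 0,"claw": 30},{"dx": 0,"dy": 0,"dz": 0.003,"rx": 0,"ry": 0,"rz": 0,"claw": 30},{"dx": 0,"dy": 0,"dz": 0.0035,"rx": 0,"ry": 0,"rz": 0,"claw": 30},{"dx": 0,"dy": 0,"dz": 0.0035,"rx": 0,"ry": 0,"rz": 0,"claw": 30}])

```text
clock: 18.6
position: [0.601, -0.028, 0.0978]
orientation: [0.0, -0.213, 0.977, -0.0]
force: [-0.8, 0.2, -0.2]
finger_gap: 0.0435
```

Run:
```python
from h import *
for i in range(5):arm.camera("top");s=arm.read_state();print(s["position"].round(4),s["force"].round(2))
```

```text
[ 0.601  -0.0281  0.0978] [-1.28  0.09  1.21]
[ 0.601  -0.0281  0.0978] [-0.68 -0.5   0.23]
[ 0.601  -0.0281  0.0978] [-0.61 -0.51  0.04]
[ 0.601  -0.028   0.0978] [ 0.1  -0.35  0.39]
[ 0.601  -0.028   0.0978] [-0.12 -0.14  0.66]
```

The jar's weight is now on the pan (Fz about +0.4 N). I'll release it slowly, then retreat.

>>> jog_arm(commands=[{"dx": 0,"dy": 0,"dz": 0,"rx": 0,"ry": 0,"rz": 0,"claw": 44},{"dx": 0,"dy": 0,"dz": 0,"rx": 0,"ry": 0,"rz": 0,"claw": 46},{"dx": 0,"dy": 0,"dz": 0,"rx": 0,"ry": 0,"rz": 0,"claw": 49},{"dx": 0,"dy": 0,"dz": 0,"rx": 0,"ry": 0,"rz": 0,"claw": 54},{"dx": 0,"dy": 0,"dz": 0,"rx": 0,"ry": 0,"rz": 0,"claw": 62},{"dx": 0,"dy": 0,"dz": 0,"rx": 0,"ry": 0,"rz": 0,"claw": 70},{"dx": 0,"dy": 0,"dz": 0,"rx": 0,"ry": 0,"rz": 0,"claw": 75},{"dx": 0,"dy": 0,"dz": 0,"rx": 0,"ry": 0,"rz": 0,"claw": 75}])

```text
clock: 19.52
position: [0.601, -0.028, 0.0977]
orientation: [-0.0, -0.213, 0.977, 0.0]
force: [-0.2, 0.2, -0.0]
finger_gap: 0.0729
```

>>> jog_arm(commands=[{"dx": 0,"dy": 0,"dz": -0.02,"rx": 0,"ry": 0,"rz": 0,"claw": 80},{"dx": 0,"dy": 0,"dz": -0.06,"rx": 0,"ry": 0,"rz": 0,"claw": 80},{"dx": 0,"dy": 0,"dz": -0.12,"rx": 0,"ry": 0,"rz": 0,"claw": 80},{"dx": 0,"dy": 0,"dz": -0.2,"rx": 0,"ry": 0,"rz": 0,"claw": 80},{"dx": 0,"dy": 0,"dz": -0.3,"rx": 0,"ry": 0,"rz": 0,"claw": 80},{"dx": 0,"dy": 0,"dz": -0.4,"rx": 0,"ry": 0,"rz": 0,"claw": 80},{"dx": 0,"dy": 0,"dz": -0.5,"rx": 0,"ry": 0,"rz": 0,"claw": 80},{"dx": 0,"dy": 0,"dz": -0.58,"rx": 0,"ry": 0,"rz": 0,"claw": 80},{"dx": 0,"dy": 0,"dz": -0.62,"rx": 0,"ry": 0,"rz": 0,"claw": 80},{"dx": 0,"dy": 0,"dz": -0.62,"rx": 0,"ry": 0,"rz": 0,"claw": 80},{"dx": 0,"dy": 0,"dz": -0.62,"rx": 0,"ry": 0,"rz": 0,"claw": 80},{"dx": 0,"dy": 0,"dz": -0.62,"rx": 0,"ry": 0,"rz": 0,"claw": 80}])

```text
clock: 20.52
position: [0.6004, -0.028, 0.2831]
orientation: [-0.0, -0.213, 0.977, 0.0]
force: [-0.5, -0.3, -0.5]
finger_gap: 0.0802
```

```bash
python3 - <<'E'
from h import *
s=arm.read_state();im=arm.camera("wrist")[:,:,::-1];cv2.imwrite("pics/o_w.png",cv2.resize(im[80:240,170:340],None,fx=3.5,fy=3.5,interpolation=cv2.INTER_NEAREST))
C=cam("wrist",s);np.savez("o.npz",K=C[0],R=C[1],t=C[2])
im=arm.camera("side");cv2.imwrite("pics/o_s.png",cv2.resize(im[120:240,160:290,::-1],None,fx=5,fy=5))
E
python3 go.py 0.451 0.3129 0.2837
```

```text
clock 20.6167 pos [ 0.6004 -0.0281  0.2826] gap 0.08 F [-0.52  0.04 -0.6 ]
frac dx,dy,dz [-0.0197  1.2408 -0.0031] rows>= 8.927918192149583
tilt [-2.e-03 -3.e-04 -1.e+00] yaw of y 114.56270221468695
```

View pics/o_w.png

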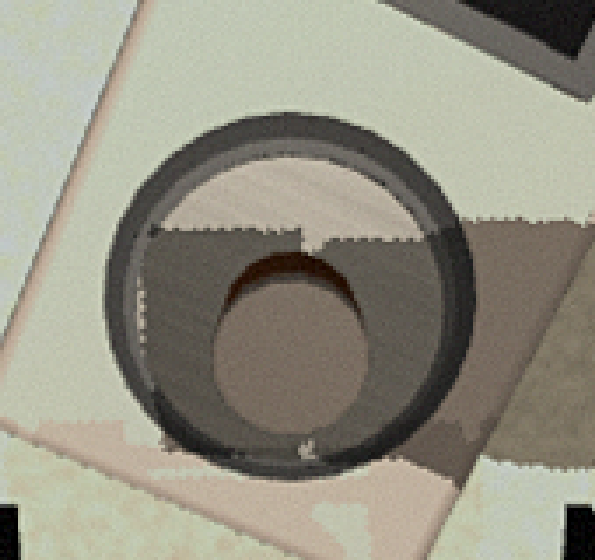

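View pics/o_s.png

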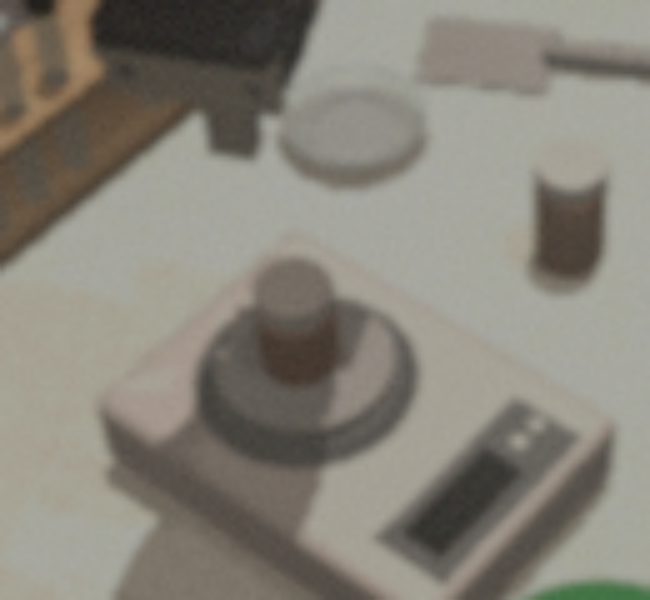

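Run:
```python
from h import *
d=np.load("o.npz");C=(d["K"],d["R"],d["t"])
f=lambda x,y:(170+(x-1.3)/3.5,80+(y-1.3)/3.5)
print("cap",onz(C,f(290.5,357),.1373),"pan",onz(C,f(289,308.5),.0773),"foot",onz(C,f(290,295.5),.06))
```

```text
cap [ 0.60217356 -0.0270085   0.1373    ] pan [ 0.60012302 -0.02851434  0.0773    ] foot [ 0.59881673 -0.02877504  0.06      ]
```

The jar stands upright on the pan, within about 2.5 mm of its centre. Back to the cover.

>>> jog_arm(commands=[{"dx": 0,"dy": 0.05,"dz": 0,"rx": 0,"ry": 0,"rz": 0,"claw": 70},{"dx": 0,"dy": 0.14,"dz": 0,"rx": 0,"ry": 0,"rz": 0,"claw": 70},{"dx": -0.01,"dy": 0.25,"dz": 0,"rx": 0,"ry": 0,"rz": 0,"claw": 70},{"dx": -0.01,"dy": 0.37,"dz": 0,"rx": 0,"ry": 0,"rz": 0,"claw": 70},{"dx": -0.01,"dy": 0.5,"dz": 0,"rx": 0,"ry": 0,"rz": 0,"claw": 70},{"dx": -0.01,"dy": 0.63,"dz": 0,"rx": 0,"ry": 0,"rz": 0,"claw": 70},{"dx": -0.02,"dy": 0.76,"dz": 0,"rx": 0,"ry": 0,"rz": 0,"claw": 70},{"dx": -0.02,"dy": 0.88,"dz": 0,"rx": 0,"ry": 0,"rz": 0,"claw": 70},{"dx": -0.02,"dy": 1,"dz": 0,"rx": 0,"ry": 0,"rz": 0,"claw": 70}])

```text
clock: 21.37
position: [0.4804, 0.2486, 0.283]
orientation: [-0.001, -0.213, 0.977, -0.0]
force: [0.4, 0.2, 0.1]
finger_gap: 0.0698
```

>>> jog_arm(commands=[{"dx": 0,"dy": 0.1,"dz": 0,"rx": 0,"ry": 0,"rz": 0,"claw": 60},{"dx": 0,"dy": 0.18,"dz": 0,"rx": 0,"ry": 0,"rz": 0,"claw": 60},{"dx": 0,"dy": 0.22,"dz": 0,"rx": 0,"ry": 0,"rz": 0,"claw": 60},{"dx": 0,"dy": 0.24,"dz": 0,"rx": 0,"ry": 0,"rz": 0,"claw": 60},{"dx": 0,"dy": 0.24,"dz": 0,"rx": 0,"ry": 0,"rz": 0,"claw": 60},{"dx": 0,"dy": 0.24,"dz": 0,"rx": 0,"ry": 0,"rz": 0,"claw": 60},{"dx": 0,"dy": 0.24,"dz": 0,"rx": 0,"ry": 0,"rz": 0,"claw": 60},{"dx": 0,"dy": 0.24,"dz": 0,"rx": 0,"ry": 0,"rz": 0,"claw": 60}])

```text
clock: 22.03
position: [0.4522, 0.3118, 0.2837]
orientation: [-0.0, -0.212, 0.977, -0.0]
force: [-0.1, -0.1, 0.2]
finger_gap: 0.06
```

```bash
python3 - <<'E'
from h import *
s=arm.read_state();im=arm.camera("wrist")[:,:,::-1];cv2.imwrite("pics/p_w.png",im)
C=cam("wrist",s);print("pred knob",proj(C,[.451,.3128,.126]))
k=np.zeros(im.shape[:2],np.uint8);k[140:212,220:290]=(im.max(2)<35)[140:212,220:290]
n,l,st,ce=cv2.connectedComponentsWithStats(k);print(st[1:],ce[1:])
E
python3 go.py 0.451 0.3128 0.0994
```

```text
pred knob [254.03188997 176.1645608 ]
[[240 161  30  33 768]] [[254.34375    177.09244792]]
clock 22.0833 pos [0.4522 0.3118 0.2838] gap 0.0603 F [ 0.42 -1.04 -0.06]
frac dx,dy,dz [0.0023 0.0047 0.6145] rows>= 4.421202105969077
tilt [ 0. -0. -1.] yaw of y 114.48590170768608
```

View pics/p_w.png

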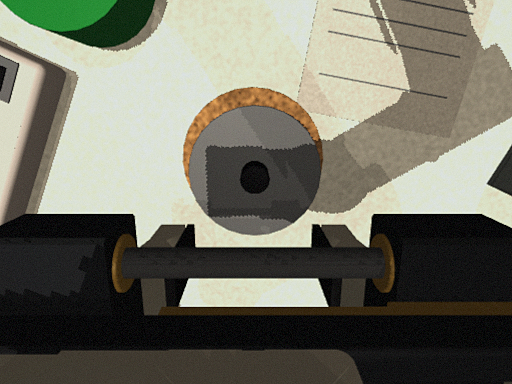

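The cover is where I left it; the knob at (254,177) matches the prediction. I'll descend and grip.

>>> jog_arm(commands=[{"dx": 0.002,"dy": 0.004,"dz": 0.1,"rx": 0,"ry": 0,"rz": 0,"claw": 60},{"dx": 0.002,"dy": 0.004,"dz": 0.2,"rx": 0,"ry": 0,"rz": 0,"claw": 60},{"dx": 0.002,"dy": 0.004,"dz": 0.3,"rx": 0,"ry": 0,"rz": 0,"claw": 60},{"dx": 0.002,"dy": 0.004,"dz": 0.4,"rx": 0,"ry": 0,"rz": 0,"claw": 60},{"dx": 0.002,"dy": 0.004,"dz": 0.48,"rx": 0,"ry": 0,"rz": 0,"claw": 60},{"dx": 0.002,"dy": 0.004,"dz": 0.54,"rx": 0,"ry": 0,"rz": 0,"claw": 60},{"dx": 0.002,"dy": 0.004,"dz": 0.58,"rx": 0,"ry": 0,"rz": 0,"claw": 60},{"dx": 0.002,"dy": 0.004,"dz": 0.6,"rx": 0,"ry": 0,"rz": 0,"claw": 60},{"dx": 0.002,"dy": 0.004,"dz": 0.61,"rx": 0,"ry": 0,"rz": 0,"claw": 60},{"dx": 0.002,"dy": 0.004,"dz": 0.61,"rx": 0,"ry": 0,"rz": 0,"claw": 60},{"dx": 0.002,"dy": 0.004,"dz": 0.61,"rx": 0,"ry": 0,"rz": 0,"claw": 60},{"dx": 0.002,"dy": 0.004,"dz": 0.61,"rx": 0,"ry": 0,"rz": 0,"claw": 60}])

```text
clock: 23.08
position: [0.4512, 0.314, 0.1017]
orientation: [0.001, -0.213, 0.977, 0.001]
force: [0.9, -0.4, 0.3]
finger_gap: 0.0601
```

>>> jog_arm(commands=[{"dx": 0,"dy": 0,"dz": 0,"rx": 0,"ry": 0,"rz": 0,"claw": 45},{"dx": 0,"dy": 0,"dz": 0,"rx": 0,"ry": 0,"rz": 0,"claw": 30},{"dx": 0,"dy": 0,"dz": 0,"rx": 0,"ry": 0,"rz": 0,"claw": 15},{"dx": 0,"dy": 0,"dz": 0,"rx": 0,"ry": 0,"rz": 0,"claw": 15},{"dx": 0,"dy": 0,"dz": 0,"rx": 0,"ry": 0,"rz": 0,"claw": 15},{"dx": 0,"dy": 0,"dz": 0,"rx": 0,"ry": 0,"rz": 0,"claw": 15},{"dx": 0,"dy": 0,"dz": 0,"rx": 0,"ry": 0,"rz": 0,"claw": 15}])

```text
clock: 23.67
position: [0.4507, 0.3134, 0.1007]
orientation: [-0.0, -0.213, 0.977, -0.0]
force: [0.6, -1.8, 0.0]
finger_gap: 0.0295
```

```bash
python3 go.py 0.451 0.3128 0.265
```

```text
clock 23.6667 pos [0.4507 0.3134 0.1007] gap 0.0295 F [ 0.57 -1.78  0.04]
frac dx,dy,dz [ 1.000e-04 -2.400e-03 -5.476e-01] rows>= 3.9394984555451242
tilt [-0.e+00 -3.e-04 -1.e+00] yaw of y 114.56965574156705
```

Gripped. Lifting to rim height of about 0.17 m.

>>> jog_arm(commands=[{"dx": 0,"dy": 0,"dz": -0.01,"rx": 0,"ry": 0,"rz": 0,"claw": 15},{"dx": 0,"dy": 0,"dz": -0.04,"rx": 0,"ry": 0,"rz": 0,"claw": 15},{"dx": 0,"dy": 0,"dz": -0.1,"rx": 0,"ry": 0,"rz": 0,"claw": 15},{"dx": 0,"dy": 0,"dz": -0.18,"rx": 0,"ry": 0,"rz": 0,"claw": 15},{"dx": 0,"dy": 0,"dz": -0.27,"rx": 0,"ry": 0,"rz": 0,"claw": 15},{"dx": 0,"dy": 0,"dz": -0.36,"rx": 0,"ry": 0,"rz": 0,"claw": 15},{"dx": 0,"dy": 0,"dz": -0.44,"rx": 0,"ry": 0,"rz": 0,"claw": 15},{"dx": 0,"dy": 0,"dz": -0.5,"rx": 0,"ry": 0,"rz": 0,"claw": 15},{"dx": 0,"dy": 0,"dz": -0.54,"rx": 0,"ry": 0,"rz": 0,"claw": 15},{"dx": 0,"dy": 0,"dz": -0.55,"rx": 0,"ry": 0,"rz": 0,"claw": 15},{"dx": 0,"dy": 0,"dz": -0.55,"rx": 0,"ry": 0,"rz": 0,"claw": 15}])

```text
clock: 24.58
position: [0.4507, 0.3138, 0.2667]
orientation: [0.001, -0.213, 0.977, 0.001]
force: [0.1, 0.4, -4.3]
finger_gap: 0.0292
```

```bash
python3 go.py 0.599 -0.0288 0.265
```

```text
clock 24.5833 pos [0.4507 0.3138 0.2667] gap 0.0292 F [ 0.07  0.44 -4.31]
frac dx,dy,dz [ 0.0252 -1.2442  0.0042] rows>= 8.953093675524938
tilt [ 8.0e-04  1.6e-03 -1.0e+00] yaw of y 114.56854608451492
```

>>> jog_arm(commands=[{"dx": 0,"dy": -0.02,"dz": 0,"rx": 0,"ry": 0,"rz": 0,"claw": 15},{"dx": 0,"dy": -0.06,"dz": 0,"rx": 0,"ry": 0,"rz": 0,"claw": 15},{"dx": 0,"dy": -0.12,"dz": 0,"rx": 0,"ry": 0,"rz": 0,"claw": 15},{"dx": 0,"dy": -0.2,"dz": 0,"rx": 0,"ry": 0,"rz": 0,"claw": 15},{"dx": 0.01,"dy": -0.29,"dz": 0,"rx": 0,"ry": 0,"rz": 0,"claw": 15},{"dx": 0.01,"dy": -0.38,"dz": 0,"rx": 0,"ry": 0,"rz": 0,"claw": 15},{"dx": 0.01,"dy": -0.47,"dz": 0,"rx": 0,"ry": 0,"rz": 0,"claw": 15},{"dx": 0.01,"dy": -0.56,"dz": 0,"rx": 0,"ry": 0,"rz": 0,"claw": 15},{"dx": 0.02,"dy": -0.65,"dz": 0,"rx": 0,"ry": 0,"rz": 0,"claw": 15},{"dx": 0.02,"dy": -0.74,"dz": 0,"rx": 0,"ry": 0,"rz": 0,"claw": 15},{"dx": 0.02,"dy": -0.83,"dz": 0,"rx": 0,"ry": 0,"rz": 0,"claw": 15},{"dx": 0.02,"dy": -0.91,"dz": 0,"rx": 0,"ry": 0,"rz": 0,"claw": 15},{"dx": 0.02,"dy": -0.97,"dz": 0,"rx": 0,"ry": 0,"rz": 0,"claw": 15},{"dx": 0.02,"dy": -1,"dz": 0,"rx": 0,"ry": 0,"rz": 0,"claw": 15}])

```text
clock: 25.75
position: [0.5699, 0.0352, 0.2644]
orientation: [-0.001, -0.212, 0.977, -0.0]
force: [0.2, 0.4, -3.9]
finger_gap: 0.0293
```

>>> jog_arm(commands=[{"dx": 0,"dy": -0.03,"dz": 0,"rx": 0,"ry": 0,"rz": 0,"claw": 15},{"dx": 0,"dy": -0.08,"dz": 0,"rx": 0,"ry": 0,"rz": 0,"claw": 15},{"dx": 0,"dy": -0.14,"dz": 0,"rx": 0,"ry": 0,"rz": 0,"claw": 15},{"dx": 0,"dy": -0.19,"dz": 0,"rx": 0,"ry": 0,"rz": 0,"claw": 15},{"dx": 0,"dy": -0.22,"dz": 0,"rx": 0,"ry": 0,"rz": 0,"claw": 15},{"dx": 0.005,"dy": -0.24,"dz": 0,"rx": 0,"ry": 0,"rz": 0,"claw": 15},{"dx": 0.005,"dy": -0.244,"dz": 0,"rx": 0,"ry": 0,"rz": 0,"claw": 15},{"dx": 0.005,"dy": -0.244,"dz": 0,"rx": 0,"ry": 0,"rz": 0,"claw": 15},{"dx": 0.005,"dy": -0.244,"dz": 0,"rx": 0,"ry": 0,"rz": 0,"claw": 15},{"dx": 0.005,"dy": -0.244,"dz": 0,"rx": 0,"ry": 0,"rz": 0,"claw": 15}])

```text
clock: 26.58
position: [0.5989, -0.0283, 0.2658]
orientation: [0.0, -0.213, 0.977, 0.0]
force: [-0.7, 0.4, -3.1]
finger_gap: 0.0294
```

```bash
python3 go.py 0.599 -0.0288 0.18
python3 - <<'E'
from h import *
im=arm.camera("side");cv2.imwrite("pics/q_s.png",cv2.resize(im[100:240,160:310,::-1],None,fx=4,fy=4))
E
```

```text
clock 26.5833 pos [ 0.5989 -0.0283  0.2658] gap 0.0294 F [-0.67  0.36 -3.08]
frac dx,dy,dz [ 0.0004 -0.0017  0.2861] rows>= 2.0581720752213424
tilt [ 2.e-04  2.e-04 -1.e+00] yaw of y 114.60900054943185
```

View pics/q_s.png

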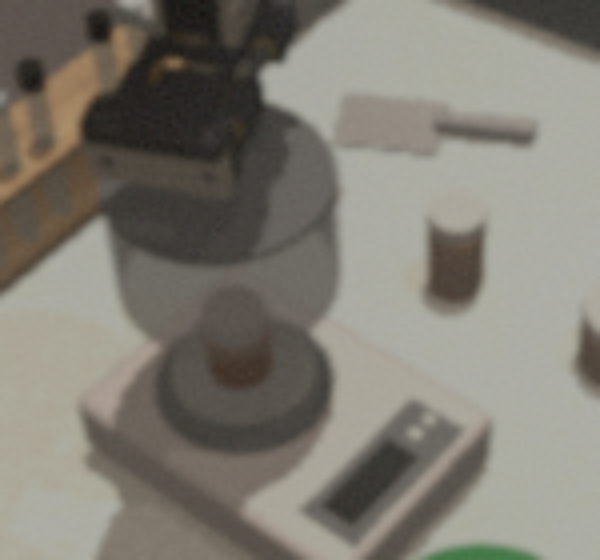

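The cover hangs above the upright jar on the pan, aligned with it. Lowering.

>>> jog_arm(commands=[{"dx": 0,"dy": -0.001,"dz": 0.02,"rx": 0,"ry": 0,"rz": 0,"claw": 15},{"dx": 0,"dy": -0.001,"dz": 0.06,"rx": 0,"ry": 0,"rz": 0,"claw": 15},{"dx": 0,"dy": -0.001,"dz": 0.11,"rx": 0,"ry": 0,"rz": 0,"claw": 15},{"dx": 0,"dy": -0.001,"dz": 0.16,"rx": 0,"ry": 0,"rz": 0,"claw": 15},{"dx": 0,"dy": -0.001,"dz": 0.2,"rx": 0,"ry": 0,"rz": 0,"claw": 15},{"dx": 0,"dy": -0.001,"dz": 0.23,"rx": 0,"ry": 0,"rz": 0,"claw": 15},{"dx": 0,"dy": -0.001,"dz": 0.25,"rx": 0,"ry": 0,"rz": 0,"claw": 15},{"dx": 0,"dy": -0.001,"dz": 0.26,"rx": 0,"ry": 0,"rz": 0,"claw": 15},{"dx": 0,"dy": -0.001,"dz": 0.27,"rx": 0,"ry": 0,"rz": 0,"claw": 15},{"dx": 0,"dy": -0.001,"dz": 0.27,"rx": 0,"ry": 0,"rz": 0,"claw": 15},{"dx": 0,"dy": -0.001,"dz": 0.27,"rx": 0,"ry": 0,"rz": 0,"claw": 15}])

```text
clock: 27.55
position: [0.5994, -0.0292, 0.1851]
orientation: [0.0, -0.213, 0.977, -0.0]
force: [-0.1, 0.4, -2.8]
finger_gap: 0.0292
```

```bash
python3 go.py 0.599 -0.0288 0.1567
python3 - <<'E'
from h import *
im=arm.camera("side");cv2.imwrite("pics/r_s.png",cv2.resize(im[120:240,160:290,::-1],None,fx=5,fy=5))
im=arm.camera("wrist");cv2.imwrite("pics/r_w.png",im[:,:,::-1])
E
```

```text
clock 27.55 pos [ 0.5994 -0.0292  0.1851] gap 0.0292 F [-0.15  0.41 -2.77]
frac dx,dy,dz [0.0009 0.0017 0.0948] rows>= 0.6823584665141529
tilt [ 7.e-04  0.e+00 -1.e+00] yaw of y 114.57378151208744
```

View pics/r_s.png

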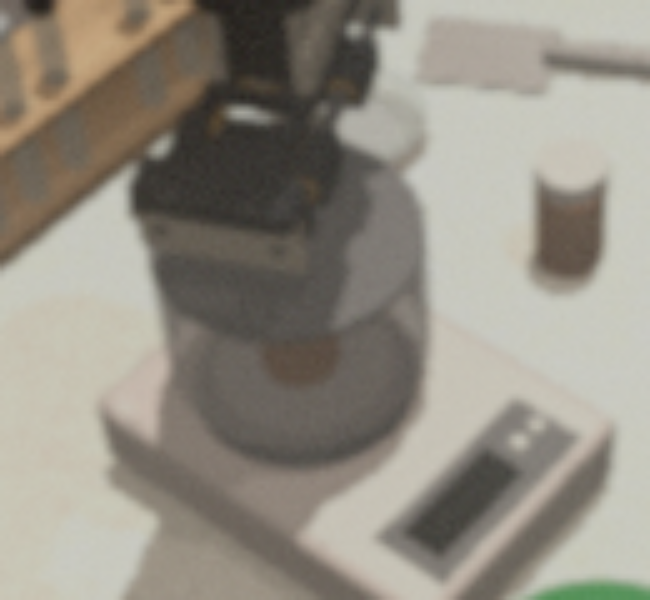

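View pics/r_w.png

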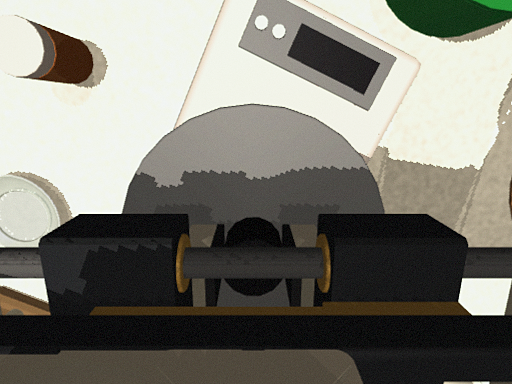

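Run:
```python
from h import *
S=cam("side");a=np.linspace(0,6.283,200)
def ext(x,y,z,r):
    P=np.array([proj(S,[x+r*np.cos(t),y+r*np.sin(t),z]) for t in a]);P=(P-[160,120])*5
    return P.min(0).round(),P.max(0).round()
for x in(.597,.599,.602):
    print(x,"rim",ext(x,-.029,.0885,.072),"top",ext(x,-.029,.1785,.072),"foot",ext(x,-.0287,.06,.063))
im=cv2.imread("pics/r_s.png");g=cv2.cvtColor(im,cv2.COLOR_BGR2GRAY)
for y in(330,360,380,400):print(y,[int(v) for v in g[y,140:240:4]],"|",[int(v) for v in g[y,390:450:4]])
```

```text
0.597 rim (array([173., 248.]), array([437., 450.])) top (array([150., 133.]), array([432., 339.])) foot (array([195., 293.]), array([422., 469.]))
0.599 rim (array([170., 246.]), array([434., 448.])) top (array([148., 132.]), array([429., 337.])) foot (array([193., 292.]), array([419., 467.]))
0.602 rim (array([166., 244.]), array([430., 445.])) top (array([143., 129.]), array([425., 334.])) foot (array([189., 289.]), array([415., 464.]))
330 [195, 195, 196, 194, 187, 172, 152, 131, 114, 114, 119, 123, 124, 122, 117, 109, 103, 96, 90, 86, 83, 81, 77, 78, 78] | [96, 96, 99, 106, 114, 120, 125, 128, 127, 143, 164, 182, 192, 195, 193]
360 [186, 183, 182, 183, 185, 183, 173, 155, 131, 116, 110, 108, 106, 105, 104, 99, 96, 96, 98, 99, 101, 101, 101, 102, 101] | [98, 97, 95, 94, 91, 94, 99, 108, 126, 154, 175, 188, 194, 195, 194]
380 [186, 186, 187, 188, 186, 177, 163, 142, 121, 111, 108, 107, 105, 102, 99, 96, 94, 94, 94, 97, 100, 101, 101, 101, 101] | [96, 93, 93, 93, 91, 92, 99, 115, 138, 167, 183, 191, 194, 195, 194]
400 [187, 187, 187, 182, 172, 154, 136, 125, 122, 122, 118, 113, 110, 105, 100, 98, 97, 95, 95, 94, 95, 97, 99, 100, 101] | [94, 93, 92, 88, 91, 100, 114, 130, 149, 172, 186, 193, 194, 194, 194]
```

The side view suggests the cover is about 2 mm off towards +x, which agrees with the original seated grip at x = 0.5973. I'll shift it 1.5 mm and lower slowly.

>>> jog_arm(commands=[{"dx": 0.003,"dy": 0,"dz": 0.01,"rx": 0,"ry": 0,"rz": 0,"claw": 15},{"dx": 0.005,"dy": 0,"dz": 0.02,"rx": 0,"ry": 0,"rz": 0,"claw": 15},{"dx": 0.005,"dy": 0,"dz": 0.03,"rx": 0,"ry": 0,"rz": 0,"claw": 15},{"dx": 0.005,"dy": 0,"dz": 0.04,"rx": 0,"ry": 0,"rz": 0,"claw": 15},{"dx": 0.005,"dy": 0,"dz": 0.048,"rx": 0,"ry": 0,"rz": 0,"claw": 15},{"dx": 0.005,"dy": 0,"dz": 0.055,"rx": 0,"ry": 0,"rz": 0,"claw": 15},{"dx": 0.005,"dy": 0,"dz": 0.061,"rx": 0,"ry": 0,"rz": 0,"claw": 15},{"dx": 0.005,"dy": 0,"dz": 0.067,"rx": 0,"ry": 0,"rz": 0,"claw": 15},{"dx": 0.005,"dy": 0,"dz": 0.072,"rx": 0,"ry": 0,"rz": 0,"claw": 15},{"dx": 0.005,"dy": 0,"dz": 0.076,"rx": 0,"ry": 0,"rz": 0,"claw": 15},{"dx": 0.005,"dy": 0,"dz": 0.08,"rx": 0,"ry": 0,"rz": 0,"claw": 15},{"dx": 0.005,"dy": 0,"dz": 0.08,"rx": 0,"ry": 0,"rz": 0,"claw": 15},{"dx": 0.005,"dy": 0,"dz": 0.08,"rx": 0,"ry": 0,"rz": 0,"claw": 15}])

```text
clock: 28.73
position: [0.5978, -0.0298, 0.1607]
orientation: [-0.0, -0.213, 0.977, -0.0]
force: [0.0, 0.2, -3.6]
finger_gap: 0.0294
```

```bash
python3 go.py 0.5975 -0.0292 0.1567
```

```text
clock 28.7333 pos [ 0.5978 -0.0298  0.1607] gap 0.0294 F [ 0.03  0.18 -3.56]
frac dx,dy,dz [-0.      0.0023  0.0133] rows>= 0.09712561840709702
tilt [-1.e-04 -0.e+00 -1.e+00] yaw of y 114.56905606633637
```

>>> jog_arm(commands=[{"dx": 0,"dy": 0,"dz": 0.003,"rx": 0,"ry": 0,"rz": 0,"claw": 15},{"dx": 0,"dy": 0,"dz": 0.006,"rx": 0,"ry": 0,"rz": 0,"claw": 15},{"dx": 0,"dy": 0,"dz": 0.009,"rx": 0,"ry": 0,"rz": 0,"claw": 15},{"dx": 0,"dy": 0,"dz": 0.012,"rx": 0,"ry": 0,"rz": 0,"claw": 15},{"dx": 0,"dy": 0,"dz": 0.014,"rx": 0,"ry": 0,"rz": 0,"claw": 15},{"dx": 0,"dy": 0,"dz": 0.014,"rx": 0,"ry": 0,"rz": 0,"claw": 15},{"dx": 0,"dy": 0,"dz": 0.014,"rx": 0,"ry": 0,"rz": 0,"claw": 15}])

```text
clock: 29.32
position: [0.5978, -0.0298, 0.1568]
orientation: [0.0, -0.213, 0.977, -0.0]
force: [-2.1, 1.0, -0.8]
finger_gap: 0.0296
```

```bash
python3 go.py 0.5975 -0.0292 0.1567
```

```text
clock 29.3167 pos [ 0.5978 -0.0298  0.1568] gap 0.0296 F [-2.13  1.   -0.84]
frac dx,dy,dz [0.     0.0024 0.0002] rows>= 0.01711185463179677
tilt [ 2.e-04 -0.e+00 -1.e+00] yaw of y 114.57423141171199
```

Contact at exactly the expected seated height. I'll go down 0.6 mm more, then release and retreat.

>>> jog_arm(commands=[{"dx": 0,"dy": 0,"dz": 0.001,"rx": 0,"ry": 0,"rz": 0,"claw": 15},{"dx": 0,"dy": 0,"dz": 0.002,"rx": 0,"ry": 0,"rz": 0,"claw": 15},{"dx": 0,"dy": 0,"dz": 0.002,"rx": 0,"ry": 0,"rz": 0,"claw": 15},{"dx": 0,"dy": 0,"dz": 0.002,"rx": 0,"ry": 0,"rz": 0,"claw": 15}])

```text
clock: 29.65
position: [0.5979, -0.0299, 0.1567]
orientation: [0.0, -0.213, 0.977, -0.0]
force: [-4.2, 1.8, 5.1]
finger_gap: 0.0295
```

Firm seating at 5 N, with no further travel. Releasing.

>>> jog_arm(commands=[{"dx": 0,"dy": 0,"dz": -0.001,"rx": 0,"ry": 0,"rz": 0,"claw": 28},{"dx": 0,"dy": 0,"dz": -0.001,"rx": 0,"ry": 0,"rz": 0,"claw": 31},{"dx": 0,"dy": 0,"dz": -0.001,"rx": 0,"ry": 0,"rz": 0,"claw": 35},{"dx": 0,"dy": 0,"dz": -0.001,"rx": 0,"ry": 0,"rz": 0,"claw": 45},{"dx": 0,"dy": 0,"dz": -0.001,"rx": 0,"ry": 0,"rz": 0,"claw": 60},{"dx": 0,"dy": 0,"dz": -0.001,"rx": 0,"ry": 0,"rz": 0,"claw": 60},{"dx": 0,"dy": 0,"dz": -0.001,"rx": 0,"ry": 0,"rz": 0,"claw": 60},{"dx": 0,"dy": 0,"dz": -0.001,"rx": 0,"ry": 0,"rz": 0,"claw": 60}])

```text
clock: 30.32
position: [0.5978, -0.0299, 0.1561]
orientation: [-0.0, -0.213, 0.977, -0.0]
force: [-0.1, -0.6, 0.3]
finger_gap: 0.0585
```

>>> jog_arm(commands=[{"dx": 0,"dy": 0,"dz": -0.02,"rx": 0,"ry": 0,"rz": 0,"claw": 60},{"dx": 0,"dy": 0,"dz": -0.06,"rx": 0,"ry": 0,"rz": 0,"claw": 60},{"dx": 0,"dy": 0,"dz": -0.13,"rx": 0,"ry": 0,"rz": 0,"claw": 60},{"dx": 0,"dy": 0,"dz": -0.22,"rx": 0,"ry": 0,"rz": 0,"claw": 60},{"dx": 0,"dy": 0,"dz": -0.32,"rx": 0,"ry": 0,"rz": 0,"claw": 60},{"dx": 0,"dy": 0,"dz": -0.42,"rx": 0,"ry": 0,"rz": 0,"claw": 60},{"dx": 0,"dy": 0,"dz": -0.48,"rx": 0,"ry": 0,"rz": 0,"claw": 60},{"dx": 0,"dy": 0,"dz": -0.5,"rx": 0,"ry": 0,"rz": 0,"claw": 60},{"dx": 0,"dy": 0,"dz": -0.5,"rx": 0,"ry": 0,"rz": 0,"claw": 60},{"dx": 0,"dy": 0,"dz": -0.5,"rx": 0,"ry": 0,"rz": 0,"claw": 60}])

```text
clock: 31.15
position: [0.5975, -0.0297, 0.3058]
orientation: [-0.0, -0.213, 0.977, 0.0]
force: [-0.9, 0.2, -0.1]
finger_gap: 0.0601
```

Run:
```python
from h import *
s=arm.read_state();im=arm.camera("wrist")[:,:,::-1];cv2.imwrite("pics/s_w.png",im)
C=cam("wrist",s);print("pred knob",proj(C,[.598,-.0292,.182]))
im=arm.camera("side")[:,:,::-1];cv2.imwrite("pics/s_s.png",cv2.resize(im[110:260,150:370],None,fx=3.6,fy=3.6));print(s["clock"],s["position"])
```

```text
pred knob [252.68210721 185.55269142]
31.15 [ 0.59745657 -0.02972795  0.30580916]
```

View pics/s_w.png

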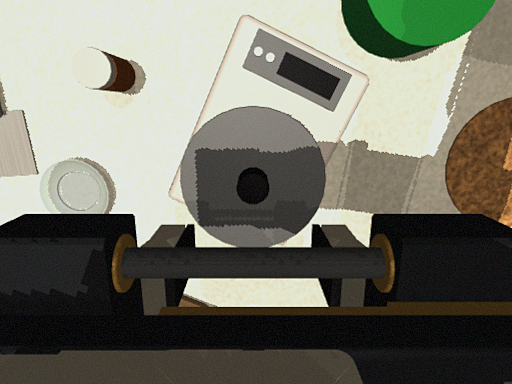

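View pics/s_s.png

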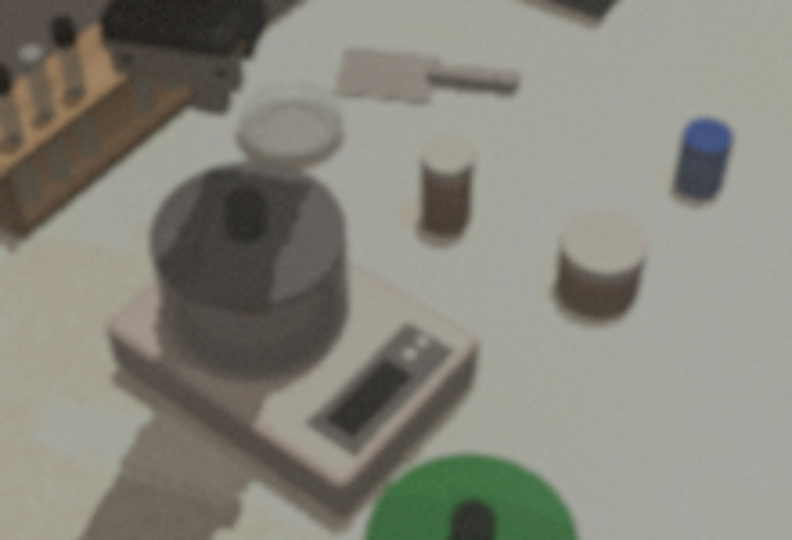

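The cover sits flat on the balance. Its knob is at (253,186) in the wrist view and about (218,170) in the side view, the same as at the start. The other jars have not moved. Handing in.

```bash
python3 -c "
from rig import arm
print(arm.finish_job())"
```

```text
the job is handed in; nothing more can be done
None
```

The job is done and handed in at about 31 s. I lifted the cover off the balance and stood it on the cork mat. I then set the small jar on the pan, put the cover back over it, let go and raised the gripper clear.

**Cover:** It met the balance at the height expected for full seating and moved no further at about 5 N. Afterwards its knob was at the same place in the pictures as before the job.

**Jar:** It stood upright and let go cleanly. The wrist camera put it about 2.5 mm from the pan centre. I could not see it clearly after the cover was back on.

**Other objects:** The tall, wide and blue jars and the green look-alike were not touched.

**Disagreement:** The cameras differed by a few mm on the pan's position. The top view put it at x = 0.604 m, the wrist view at 0.600 m, and a rough side reading at 0.595 m. I went mainly by the wrist view. For the cover I also used its original seated position.

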